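# Register a crossbar blank in the drill jig and clamp it

### The arm

A 6-joint arm with a two-finger parallel gripper is mounted at the origin on the work surface. World frame = base frame: x ahead of the robot, y to its left, z up, the work surface at z = 0. Lengths are in m, angles in degrees, forces in N, time in s.
With the tool pointing down it reaches from about 0.325 to 0.85 m from the base axis. Payload 15.5 kg.
Tool frame: the origin (TCP) lies on the front face of the gripper's body, between the roots of the fingers; the fingertips stand 78 mm ahead of it and the grasp point (between the pads) lies 60 mm ahead of it; z points along the fingers, y is the direction in which the jaws open and shut (so a half turn about z gives the same grasp; the last joint's range is limited). The gripper opens to 91 mm and grips with 3 to 60 N. Pads are 32 mm wide; open, the fingers measure 118 mm over their backs; the gripper's body (76 mm by 178 mm) begins 60 mm behind the grasp point.
Start: joints at [59.215, 28.281, 77.091, -0, 74.628, -5.472], TCP at [0.267, 0.565, 0.292] pointing down, gripper open.
Joint ranges: [-166.48, 166.48], [-47.26, 123.95], [12.59, 153.08], [-70.14, 250.14], [6.76, 159.57], [-176.63, 176.63]. Speed limits (degrees/s): [108.29, 108.29, 147.25, 172.46, 172.46, 172.46].

### API

Orientations are given as [roll, pitch, yaw] about the fixed x, y, z axes, in that order (R = Rz(yaw) Ry(pitch) Rx(roll)).
In Python, from station import * gives the robot as it stands.
- The arm moves only by the shell command python3 -m creep 'ROWS' [FORCE]. ROWS is JSON, a list of rows, each an object of numbers: "tx", "ty", "tz": the shift along the tool's x, y, z in cm; "ax", "ay", "az": the turn, a rotation vector about the tool's x, y, z in rad; "fingers": the finger opening in cm, from 0 to 9.12. In form: [{"tx": .., "ty": .., "tz": .., "ax": .., "ay": .., "az": .., "fingers": ..}, ...]. A call has 1 to 8 rows; each row shifts and turns the commanded pose from where the row before left it, along the tool's axes as they then stand; what a row does not reach is not made up. A row lasts 1/8 s, in which the tool goes at most 62.5 mm and 10.7 degrees, less where a joint would pass 70% of its speed; a pose out of reach is approached as far as the arm can. A call with a gripper value outside its range is refused whole. The fingers move at their own pace and stop on an object; FORCE is the grip in N (left out, the last holds). Time passes only in rows, so rows that do not move let the fingers close. It gives the time, the measured TCP pose, the force and the opening at its end, in the units of the state.
- get_obs(): the state, without advancing time (a new reading comes with each control period).
- camera(name): name is "side" or "top"; returns a dict with "frame" (400x640x3 uint8, red, green, blue), "vfov" (degrees; the focal length in pixels is half the picture's height over the tangent of half this angle, whatever the lens; pixels are square), "cx", "cy" (the principal point, pixels), "distortion" ([k1, k2, p1, p2, k3] as OpenCV has them; the pictures are not rectified), "camera_from_world" (4x4, takes a point from world to camera coordinates). Camera axes: x right, y down, z forward; pixel columns grow to the right and rows downward; lengths in m; the calibration is good to about 2 mm. A picture is of the moment at which its call begins. There is no depth.
- finish_job(): hands the job in, once; it reports no verdict.
The state is a dict: "time": time; "q": joint angles; "joint_velocities": joint speeds; "joint_efforts": joint torques, N m; "tcp_pos": TCP position; "eef_rot": TCP orientation; "contact_force": force on the tool from outside, world axes, zero at the start; "ft_torque": the same for the moment, N m; "opening": opening from 0.0 (shut) to 1.0 (fully open).
Only numpy, scipy, OpenCV 4.12 (cv2) and the standard library are available. Lean on these libraries where they do the work, as an engineer would, in place of code of your own. Each camera call takes 0.05 s, during which the arm holds its last target.

### The job

Load the bare aluminium bar into the drill jig ready for drilling: lay it flat on the black bed, slide it under the blue bush plate until its long edge is hard against both side pins and its end is hard against the end pin, then swing the red clamp handle fully down to lock it there. Leave the other loose things on the bench where they are, and let go.

Things in the scene. Friction and masses are not known exactly. Their poses are not given: they have to be found in the camera images.
- bar_center (a point): Centre (half-way up) of the loose blank: a plain bright aluminium flat bar, 40 mm wide (its x), 200 mm long (its y), 10 mm thick (its z), 0.22 kg, lying flat on the bench. Both ends and both faces are alike.
- jig: Drill jig screwed to the bench. Origin: on the bench, under the middle of a correctly loaded bar. z up, x level from its open front to its back, y level towards the end pin. Black bed: x -120 to +115, y -130 to +130 mm, top 18 mm above the bench. A loaded bar lies along y, its back edge on both side pins, one end on the end pin: its centre is then at x 0, y 0, z 23 mm.
- side_pin_l (a point): Side stop pin nearer the end pin: upright steel pin, 12 mm diameter, 11 mm tall, foot (this point) on the bed at jig x +26, y +78 mm; its front face is at jig x +20 mm. Same axes as the jig.
- side_pin_r (a point): The other side stop pin, alike, at jig x +26, y -78 mm.
- end_pin (a point): End stop pin, alike, at jig x 0, y +106 mm; the face that the bar's end meets is at jig y +100 mm.
- bush_plate (a point): Middle of the top of the fixed blue bush plate with two drill bushes. It overhangs the bar from the back: jig x -14 to +57, y +12 to +68 mm; underside 14 mm, top 26 mm, bushes 30 mm above the bed. So the bar cannot be lowered straight into place: lay it on the open front of the bed and slide it in.
- clamp_base (a point): Foot (on the bed, jig x +72, y -30 mm) of the toggle clamp behind the bar, 40 mm wide along jig y. With the handle up its arm stands almost upright, top at most 105 mm above the bench, its rubber foot pointing to the front as far as jig x +10 mm, 70 mm or more above the bench. Closing the handle swings the arm down so that the rubber foot presses on the bar.
- clamp_handle (a joint): Turn of the clamp handle, rad: 0 = fully open (handle raised 1.2 rad above level, leaning to the back), 1.2 = fully closed (handle level, pointing to jig +x) at a hard stop. Pivot axis along jig y at jig x +76, y -30 mm, 42 mm above the bench. Starts open or nearly so, stays where it is left (friction 0.3 Nm); closing takes under 8 N at the grip.
- handle_grip (a point): Point in the middle of the thickness of the red handle grip, 85 mm from its pivot axis. The grip is 20 mm wide (jig y) and 14 mm thick and spans 36 to 102 mm from the pivot axis.
- tape_roll: Bystander: roll of brown packing tape lying flat, 104 mm across, 48 mm high; origin under its centre.
- tape_measure: Bystander: yellow and black tape measure, 68 x 36 x 62 mm high; origin under its centre.
- carton: Bystander: small brown carton, 110 x 140 x 75 mm high; origin under its centre.
- offcut: Bystander: short aluminium offcut, 40 x 60 x 10 mm, lying flat; origin under its centre. Not the bar.
- deburrer: Bystander: hand deburring tool with a blue handle, 160 mm long, lying on the bench along its own x.
- drill: Bystander: cordless drill standing on its battery, about 200 mm high; origin under its battery.
Things that resemble listed ones, but are neither listed nor needed, are in the scene too. What is shaped like the part that bears bar_center but green or purple is not meant.

How it is judged:
By the outcome, as a careful person would: the job done as asked, in the order asked, and still so for the second after the job is handed in, with the robot touching nothing.
It also fails if it takes over 72 s, if anything falls off the work surface, if the arm or the gripper's body presses on something with over 40 N, if the wrist force passes 120 N, or if a joint passes its speed limit or range.

## Working session

There is one attempt and no reset: what is moved stays moved. The work goes in short steps, Python scripts to look and compute and a shell command to move; the robot and the scene stay as the last step left them, time stands still between calls to the robot, and variables do not carry over. Pictures are saved under pics/ and viewed, and the job is handed in when it is done.

```bash
ls; mkdir -p pics
python3 - <<'E'
from station import *
import cv2,json
o=get_obs();print(o)
for n in("top","side"):
    c=camera(n);cv2.imwrite(f"pics/{n}0.png",c["frame"][:,:,::-1]);
    print(n,c["vfov"],c["cx"],c["cy"],c["distortion"],c["camera_from_world"])
E
```

```text
pics
{'time': 0.0, 'q': array([ 5.92152445e+01,  2.83150582e+01,  7.71289874e+01, -2.96217550e-04,
        7.46279245e+01, -5.46987883e+00]), 'joint_velocities': array([ 0.12010397,  0.06827395, -0.03239406, -0.04592031, -0.02776434,
       -0.03489936]), 'joint_efforts': array([-2.02289288e-03, -8.78812194e+01, -3.81853044e+01,  7.04032090e-02,
        5.34129550e-02, -1.36635022e-04]), 'tcp_pos': array([0.26707208, 0.56473454, 0.29162534]), 'eef_rot': array([-1.79928330e+02, -6.57614467e-03,  1.54685198e+02]), 'contact_force': array([ 0.02769765, -0.08074761, -0.12811465]), 'ft_torque': array([-0.00811521, -0.02214412, -0.0149637 ]), 'opening': 0.9988236137288647}
top 49.52860083126674 318.80266142374694 203.17976381527257 [-0.01434321  0.          0.          0.          0.        ] [[-1.15881988e-02 -9.99932766e-01 -4.20503457e-04 -4.24336321e-02]
 [-9.72251273e-01  1.13656612e-02 -2.33662758e-01  5.42050848e-01]
 [ 2.33651827e-01 -2.29889547e-03 -9.72317612e-01  1.25041846e+00]
 [ 0.00000000e+00  0.00000000e+00  0.00000000e+00  1.00000000e+00]]
side 55.122156044606534 322.06889134209416 196.70728300294078 [0.00049096 0.         0.         0.         0.        ] [[ 0.69899895 -0.71510588 -0.0049037  -0.38480338]
 [-0.4237001  -0.40861329 -0.80840176  0.29584144]
 [ 0.57608914  0.56714968 -0.5886107   0.98203535]
 [ 0.          0.          0.          1.        ]]
```

View pics/top0.png

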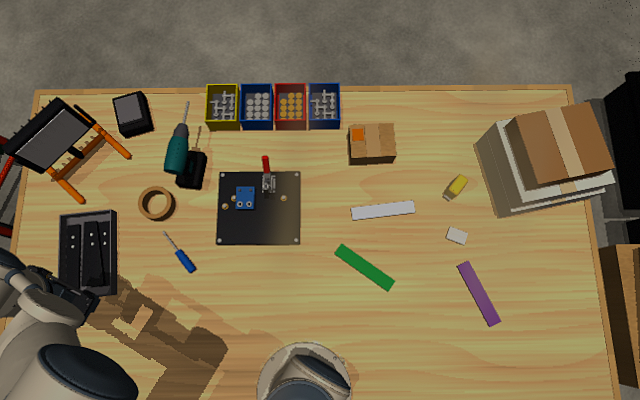

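View pics/side0.png

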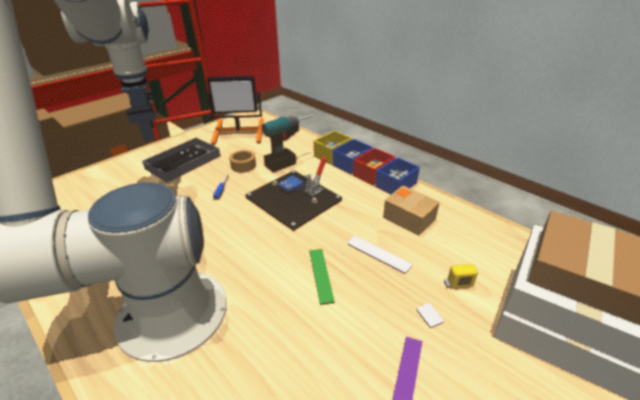

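The bar is the white strip at about (383,211) in the top view. The jig bed spans (217–300, 171–245), with its handle to the back (up) and the end pin on the left. I'll enlarge both.

Run:
```python
import cv2
a=cv2.imread("pics/top0.png")
cv2.imwrite("pics/c1.png",cv2.resize(a[145:255,205:315],None,fx=5.4,fy=5.4,interpolation=cv2.INTER_CUBIC))
cv2.imwrite("pics/c2.png",cv2.resize(a[190:230,340:425],None,fx=9,fy=9,interpolation=cv2.INTER_CUBIC))
```

```text
(no output)
```

View pics/c1.png

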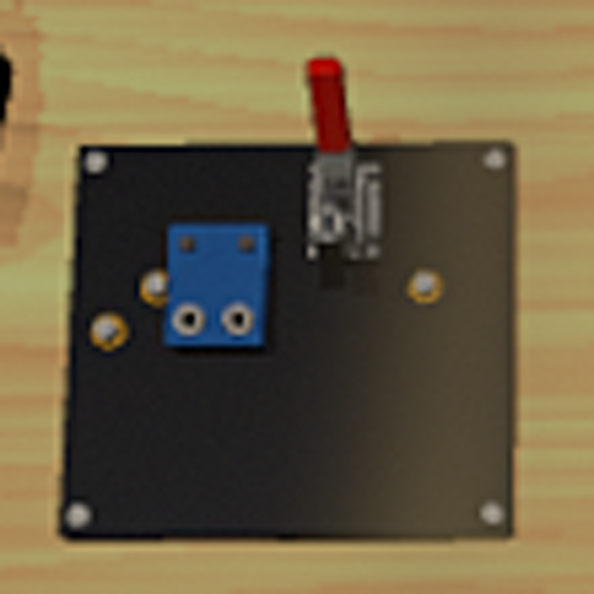

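View pics/c2.png

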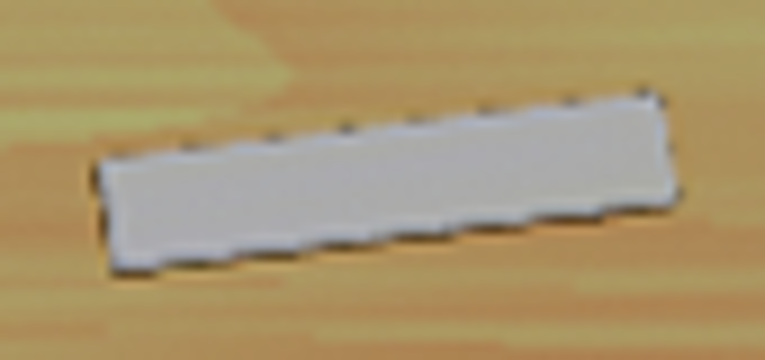

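```bash
cat > h.py <<'E'
import numpy as np,cv2
from scipy.optimize import least_squares
from station import *
def K(c):
    f=200/np.tan(np.radians(c["vfov"]/2));return np.array([[f,0,c["cx"]],[0,f,c["cy"]],[0,0,1.]])
def proj(c,P):
    T=c["camera_from_world"];r=cv2.Rodrigues(T[:3,:3])[0]
    return cv2.projectPoints(np.array(P,float).reshape(-1,1,3),r,T[:3,3],K(c),np.array(c["distortion"]))[0].reshape(-1,2)
def back(c,uv,z):
    T=c["camera_from_world"];n=cv2.undistortPoints(np.array(uv,float).reshape(-1,1,2),K(c),np.array(c["distortion"])).reshape(-1,2)
    d=np.c_[n,np.ones(len(n))]@T[:3,:3];o=-T[:3,:3].T@T[:3,3]
    return o+d*((z-o[2])/d[:,2])[:,None]
def place(p,P):
    x,y,a=p;P=np.array(P,float);c,s=np.cos(a),np.sin(a)
    return np.c_[x+c*P[:,0]-s*P[:,1],y+s*P[:,0]+c*P[:,1],P[:,2]]
def fit(obs,x0):
    f=lambda p:np.concatenate([(proj(c,place(p,P))-uv).ravel() for c,P,uv in obs])
    r=least_squares(f,x0);return r.x,r.fun.reshape(-1,2)
def crop(uv,s,x,y): return (np.array(uv,float)+.5)/s-.5+np.array([x,y])
E
cat > m.py <<'E'
from h import *
c=camera("top")
J=np.array([[115,130,18],[115,-130,18],[-120,130,18],[-120,-130,18],[57,68,44],[57,12,44],[-14,12,44],[-14,68,44],[26,78,29],[26,-78,29],[0,106,29]])/1000
uv=crop([(81,146),(517,143),(60,538),(514,537),(168,224),(268,224),(265,346),(165,346),(156,285),(425,285),(108,329)],5.4,205,145)
p,r=fit([(c,J,uv)],[.6,.1,0]);print("jig",p[:2],np.degrees(p[2]));print(r.round(2))
B=np.array([[20,100,10],[20,-100,10],[-20,-100,10],[-20,100,10]])/1000
uv=crop([(101,160),(658,95),(678,204),(115,270)],9,340,190)
b,r=fit([(c,B,uv)],[.6,-.2,0]);print("bar",b[:2],np.degrees(b[2]));print(r.round(2))
print(back(c,[(396,143)],.075),back(c,[(266,165)],.11))
E
python3 m.py
```

```text
jig [0.54532752 0.13975388] -0.45623840306602376
[[-0.41 -0.34]
 [ 0.05 -0.1 ]
 [-0.34  0.06]
 [ 0.13 -0.03]
 [ 0.58  0.39]
 [ 0.05  0.32]
 [-0.12 -0.01]
 [ 0.19  0.05]
 [ 0.09 -0.05]
 [ 0.13 -0.23]
 [-0.36 -0.07]]
bar [ 0.53083737 -0.25002075] 6.143176108841224
[[-0.35 -0.03]
 [ 0.3  -0.11]
 [ 0.22  0.03]
 [-0.17  0.1 ]]
[[ 0.72874837 -0.29120716  0.075     ]] [[0.64968099 0.10777196 0.11      ]]
```

```bash
cat >> h.py <<'E'
from scipy.spatial.transform import Rotation as Ro
JIG=(0.5453,0.1398,np.radians(-.456))
def jig(x,y,z): return place(JIG,[[x,y,z]])[0]/1 
def d(target,yaw):
    o=get_obs();R0=Ro.from_euler("xyz",o["eef_rot"],degrees=True);R1=Ro.from_euler("xyz",[180,0,yaw],degrees=True)
    rv=(R0.inv()*R1).as_rotvec();sh=R1.inv().apply(np.array(target)-o["tcp_pos"])*100
    print("t",round(o["time"],2),"tcp",o["tcp_pos"].round(4),o["eef_rot"].round(2),"F",o["contact_force"].round(1),"op",round(o["opening"],3));print("target",np.round(target,4),"turn rad",rv.round(4),"then shift cm",sh.round(2))
E
python3 -c "
from h import *
d((.5266,-.2103,.15),96.14)"
```

```text
t 0.15 tcp [0.2671 0.5648 0.2918] [-179.95   -0.    154.69] F [ 0.3 -0.3  0.4] op 1.001
target [ 0.5266 -0.2103  0.15  ] turn rad [-9.0000e-04  4.0000e-04  1.0219e+00] then shift cm [-79.84  17.51  14.18]
```

```bash
python3 -m creep '[{"az":0.1703},{"az":0.1703},{"az":0.1703},{"az":0.1703},{"az":0.1703},{"az":0.1703}]'
python3 -m creep '[{"tx":-5,"ty":1.09},{"tx":-5,"ty":1.09},{"tx":-5,"ty":1.09},{"tx":-5,"ty":1.09},{"tx":-5,"ty":1.09},{"tx":-5,"ty":1.09},{"tx":-5,"ty":1.09},{"tx":-5,"ty":1.09}]'
python3 -m creep '[{"tx":-5,"ty":1.09},{"tx":-5,"ty":1.09},{"tx":-5,"ty":1.09},{"tx":-5,"ty":1.09},{"tx":-5,"ty":1.09},{"tx":-5,"ty":1.09},{"tx":-5,"ty":1.09},{"tx":-4.8,"ty":1.1}]'
python3 -m creep '[{},{}]'
python3 -c "
from h import *
d((.5266,-.2103,.15),96.14)"
```

```text
t 0.15 tcp [0.2671 0.5648 0.2918] [-179.95   -0.    154.69] F [ 0.3 -0.3  0.4] op 1.001
target [ 0.5266 -0.2103  0.15  ] turn rad [-9.0000e-04  4.0000e-04  1.0219e+00] then shift cm [-79.84  17.51  14.18]invalid input at $[0]: expected keys tx, ty, tz, ax, ay, az, fingers
invalid input at $[0]: expected keys tx, ty, tz, ax, ay, az, fingers
invalid input at $[0]: expected keys tx, ty, tz, ax, ay, az, fingers
invalid input at $[0]: expected keys tx, ty, tz, ax, ay, az, fingers
```

```bash
python3 -m creep '[{"tx":0,"ty":0,"tz":0,"ax":0,"ay":0,"az":0.1703,"fingers":9.1},{"tx":0,"ty":0,"tz":0,"ax":0,"ay":0,"az":0.1703,"fingers":9.1},{"tx":0,"ty":0,"tz":0,"ax":0,"ay":0,"az":0.1703,"fingers":9.1},{"tx":0,"ty":0,"tz":0,"ax":0,"ay":0,"az":0.1703,"fingers":9.1},{"tx":0,"ty":0,"tz":0,"ax":0,"ay":0,"az":0.1703,"fingers":9.1},{"tx":0,"ty":0,"tz":0,"ax":0,"ay":0,"az":0.1703,"fingers":9.1}]'
python3 -m creep '[{"tx":-5,"ty":1.09,"tz":0,"ax":0,"ay":0,"az":0,"fingers":9.1},{"tx":-5,"ty":1.09,"tz":0,"ax":0,"ay":0,"az":0,"fingers":9.1},{"tx":-5,"ty":1.09,"tz":0,"ax":0,"ay":0,"az":0,"fingers":9.1},{"tx":-5,"ty":1.09,"tz":0,"ax":0,"ay":0,"az":0,"fingers":9.1},{"tx":-5,"ty":1.09,"tz":0,"ax":0,"ay":0,"az":0,"fingers":9.1},{"tx":-5,"ty":1.09,"tz":0,"ax":0,"ay":0,"az":0,"fingers":9.1},{"tx":-5,"ty":1.09,"tz":0,"ax":0,"ay":0,"az":0,"fingers":9.1},{"tx":-5,"ty":1.09,"tz":0,"ax":0,"ay":0,"az":0,"fingers":9.1}]'
python3 -c "
from h import *
d((.5266,-.2103,.15),96.14)"
```

```text
time: 0.9
tcp_pos: [0.2672, 0.5649, 0.292]
eef_rot: [-180.0, 0.0, 95.8]
contact_force: [-0.8, 0.1, 0.3]
opening: 0.996
time: 1.9
tcp_pos: [0.397, 0.1751, 0.2923]
eef_rot: [180.0, -0.0, 96.2]
contact_force: [0.6, 0.1, -0.3]
opening: 0.998
t 1.9 tcp [0.397  0.1751 0.2923] [179.99  -0.    96.15] F [ 0.6  0.1 -0.3] op 0.998
target [ 0.5266 -0.2103  0.15  ] turn rad [ 0.0002 -0.      0.0002] then shift cm [-39.7    8.77  14.23]
```

```bash
python3 -m creep '[{"tx":-5,"ty":1.1,"tz":0,"ax":0,"ay":0,"az":0,"fingers":9.1},{"tx":-5,"ty":1.1,"tz":0,"ax":0,"ay":0,"az":0,"fingers":9.1},{"tx":-5,"ty":1.1,"tz":0,"ax":0,"ay":0,"az":0,"fingers":9.1},{"tx":-5,"ty":1.1,"tz":2,"ax":0,"ay":0,"az":0,"fingers":9.1},{"tx":-5,"ty":1.1,"tz":3,"ax":0,"ay":0,"az":0,"fingers":9.1},{"tx":-5,"ty":1.1,"tz":3,"ax":0,"ay":0,"az":0,"fingers":9.1},{"tx":-5,"ty":1.1,"tz":3,"ax":0,"ay":0,"az":0,"fingers":9.1},{"tx":-4.7,"ty":1.1,"tz":3,"ax":0,"ay":0,"az":0,"fingers":9.1}]'
python3 -c "
from h import *
d((.5266,-.2103,.081),96.14)
c=camera('side');cv2.imwrite('pics/s1.png',c['frame'][:,:,::-1]);c=camera('top');cv2.imwrite('pics/t1.png',c['frame'][:,:,::-1])"
```

```text
time: 2.9
tcp_pos: [0.527, -0.2105, 0.151]
eef_rot: [180.0, -0.0, 96.1]
contact_force: [-0.1, 0.0, 0.8]
opening: 0.999
t 2.9 tcp [ 0.527  -0.2105  0.151 ] [180.    -0.    96.12] F [-0.1  0.   0.8] op 0.999
target [ 0.5266 -0.2103  0.081 ] turn rad [ 0.     -0.     -0.0004] then shift cm [ 0.03 -0.04  7.  ]
```

View pics/s1.png

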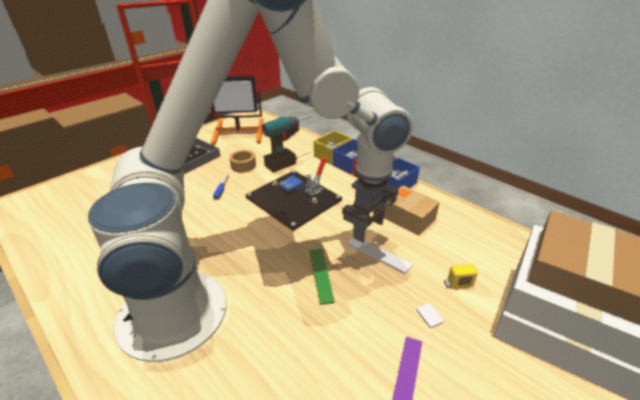

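The open gripper is straddling the bar at about (375,250) in the side view and the carton is clear. Next I descend and grip.

```bash
python3 -m creep '[{"tx":0,"ty":0,"tz":2,"ax":0,"ay":0,"az":0,"fingers":9.1},{"tx":0,"ty":0,"tz":2,"ax":0,"ay":0,"az":0,"fingers":9.1},{"tx":0,"ty":0,"tz":1.5,"ax":0,"ay":0,"az":0,"fingers":9.1},{"tx":0,"ty":0,"tz":1,"ax":0,"ay":0,"az":0,"fingers":9.1},{"tx":0,"ty":0,"tz":0.5,"ax":0,"ay":0,"az":0,"fingers":9.1},{"tx":0,"ty":0,"tz":0,"ax":0,"ay":0,"az":0,"fingers":9.1}]'
python3 -m creep '[{"tx":0,"ty":0,"tz":0,"ax":0,"ay":0,"az":0,"fingers":3},{"tx":0,"ty":0,"tz":0,"ax":0,"ay":0,"az":0,"fingers":3},{"tx":0,"ty":0,"tz":0,"ax":0,"ay":0,"az":0,"fingers":3},{"tx":0,"ty":0,"tz":0,"ax":0,"ay":0,"az":0,"fingers":3},{"tx":0,"ty":0,"tz":0,"ax":0,"ay":0,"az":0,"fingers":3},{"tx":0,"ty":0,"tz":0,"ax":0,"ay":0,"az":0,"fingers":3},{"tx":0,"ty":0,"tz":0,"ax":0,"ay":0,"az":0,"fingers":3},{"tx":0,"ty":0,"tz":0,"ax":0,"ay":0,"az":0,"fingers":3}]' 50
```

```text
time: 3.75
tcp_pos: [0.5267, -0.2087, 0.0822]
eef_rot: [-180.0, -0.0, 96.1]
contact_force: [-0.3, -0.0, 0.1]
opening: 0.996
time: 4.75
tcp_pos: [0.5267, -0.2087, 0.0822]
eef_rot: [180.0, 0.0, 96.1]
contact_force: [0.4, -0.1, -0.2]
opening: 0.433
```

```bash
python3 -m creep '[{"tx":0,"ty":0,"tz":-1,"ax":0,"ay":0,"az":0,"fingers":3},{"tx":0,"ty":0,"tz":-2.5,"ax":0,"ay":0,"az":0,"fingers":3},{"tx":0,"ty":0,"tz":-3,"ax":0,"ay":0,"az":0,"fingers":3},{"tx":0,"ty":0,"tz":-3,"ax":0,"ay":0,"az":0,"fingers":3},{"tx":0,"ty":0,"tz":-1,"ax":0,"ay":0,"az":0.1148,"fingers":3},{"tx":0,"ty":0,"tz":0,"ax":0,"ay":0,"az":0,"fingers":3}]'
python3 -c "
from h import *
d(jig(-.080,.0316,.1302),89.54)"
```

```text
time: 5.5
tcp_pos: [0.5269, -0.2088, 0.1883]
eef_rot: [179.9, 0.0, 89.6]
contact_force: [0.6, -0.5, -2.0]
opening: 0.436
t 5.5 tcp [ 0.5269 -0.2088  0.1883] [1.7991e+02 5.0000e-02 8.9590e+01] F [ 0.6 -0.5 -2. ] op 0.436
target [0.4656 0.172  0.1302] turn rad [0.0015 0.0008 0.0008] then shift cm [38.03 -6.44  5.81]
```

```bash
python3 -m creep '[{"tx":3,"ty":-0.6,"tz":0,"ax":0,"ay":0,"az":0,"fingers":3},{"tx":5,"ty":-0.8,"tz":0,"ax":0,"ay":0,"az":0,"fingers":3},{"tx":5,"ty":-0.9,"tz":0,"ax":0,"ay":0,"az":0,"fingers":3},{"tx":6,"ty":-1,"tz":0,"ax":0,"ay":0,"az":0,"fingers":3},{"tx":6,"ty":-1,"tz":0,"ax":0,"ay":0,"az":0,"fingers":3},{"tx":5,"ty":-0.8,"tz":1.5,"ax":0,"ay":0,"az":0,"fingers":3},{"tx":5,"ty":-0.8,"tz":2.2,"ax":0,"ay":0,"az":0,"fingers":3},{"tx":3,"ty":-0.5,"tz":2.1,"ax":0,"ay":0,"az":0,"fingers":3}]'
python3 -c "
from h import *
d(jig(-.080,.0316,.1012),89.54)
c=camera('side');cv2.imwrite('pics/s2.png',c['frame'][:,:,::-1]);c=camera('top');cv2.imwrite('pics/t2.png',cv2.resize(c['frame'][130:280,180:380,::-1],None,fx=4,fy=4))"
```

```text
time: 6.5
tcp_pos: [0.4647, 0.1738, 0.1282]
eef_rot: [-180.0, 0.0, 89.8]
contact_force: [-0.2, 0.0, -2.3]
opening: 0.429
t 6.5 tcp [0.4647 0.1738 0.1282] [-179.97    0.     89.83] F [-0.2  0.  -2.3] op 0.429
target [0.4656 0.172  0.1012] turn rad [-0.0006  0.      0.005 ] then shift cm [-0.17  0.09  2.7 ]
```

View pics/t2.png

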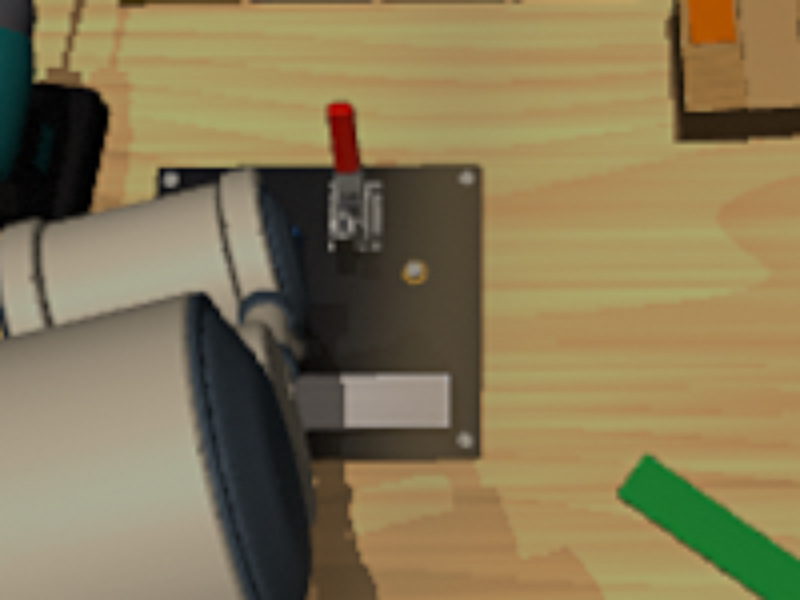

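View pics/s2.png

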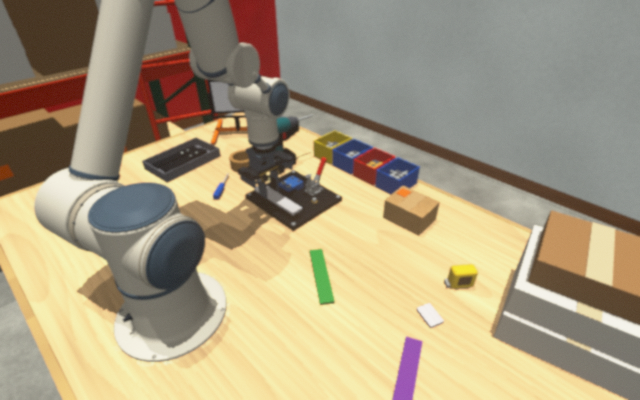

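```bash
python3 -m creep '[{"tx":-0.1,"ty":0.05,"tz":1,"ax":0,"ay":0,"az":0.005,"fingers":3},{"tx":0,"ty":0,"tz":0.8,"ax":0,"ay":0,"az":0,"fingers":3},{"tx":0,"ty":0,"tz":0.5,"ax":0,"ay":0,"az":0,"fingers":3},{"tx":0,"ty":0,"tz":0.3,"ax":0,"ay":0,"az":0,"fingers":3},{"tx":0,"ty":0,"tz":0,"ax":0,"ay":0,"az":0,"fingers":3}]'
python3 -m creep '[{"tx":0,"ty":0,"tz":0.1,"ax":0,"ay":0,"az":0,"fingers":3},{"tx":0,"ty":0,"tz":0,"ax":0,"ay":0,"az":0,"fingers":3}]'
```

```text
time: 7.22
tcp_pos: [0.4661, 0.1706, 0.1032]
eef_rot: [-180.0, 0.0, 89.3]
contact_force: [0.5, -0.7, -1.7]
opening: 0.429
time: 7.48
tcp_pos: [0.4661, 0.1708, 0.1023]
eef_rot: [180.0, -0.0, 89.3]
contact_force: [0.1, 0.5, -1.0]
opening: 0.434
```

```bash
python3 -m creep '[{"tx":0,"ty":0,"tz":0.1,"ax":0,"ay":0,"az":0,"fingers":3},{"tx":0,"ty":0,"tz":0,"ax":0,"ay":0,"az":0,"fingers":3}]'
python3 -m creep '[{"tx":0,"ty":0,"tz":0.1,"ax":0,"ay":0,"az":0,"fingers":3},{"tx":0,"ty":0,"tz":0,"ax":0,"ay":0,"az":0,"fingers":3}]'
```

```text
time: 7.72
tcp_pos: [0.4661, 0.1708, 0.1012]
eef_rot: [180.0, 0.0, 89.3]
contact_force: [0.4, 0.2, -1.8]
opening: 0.433
time: 7.98
tcp_pos: [0.4661, 0.1708, 0.1002]
eef_rot: [180.0, -0.0, 89.3]
contact_force: [-0.3, -0.1, -1.3]
opening: 0.43
```

```bash
python3 -m creep '[{"tx":0,"ty":0,"tz":0.05,"ax":0,"ay":0,"az":0,"fingers":6},{"tx":0,"ty":0,"tz":0,"ax":0,"ay":0,"az":0,"fingers":6},{"tx":0,"ty":0,"tz":0,"ax":0,"ay":0,"az":0,"fingers":6},{"tx":0,"ty":0,"tz":0,"ax":0,"ay":0,"az":0,"fingers":6}]'
python3 -m creep '[{"tx":0,"ty":0,"tz":-2,"ax":0,"ay":0,"az":0,"fingers":6},{"tx":0,"ty":0,"tz":-3,"ax":0,"ay":0,"az":0,"fingers":6},{"tx":0,"ty":0,"tz":-4,"ax":0,"ay":0,"az":0,"fingers":6},{"tx":0,"ty":0,"tz":-3,"ax":0,"ay":0,"az":0,"fingers":6},{"tx":0,"ty":0,"tz":0,"ax":0,"ay":0,"az":0,"fingers":9.1}]'
python3 -c "
from h import *
d(jig(-.145,-.010,.22),179.54)"
```

```text
time: 8.48
tcp_pos: [0.4661, 0.1708, 0.0997]
eef_rot: [180.0, -0.0, 89.3]
contact_force: [0.3, -0.1, 0.2]
opening: 0.656
time: 9.1
tcp_pos: [0.4669, 0.171, 0.2216]
eef_rot: [179.8, -0.1, 89.3]
contact_force: [-0.3, 1.3, -1.0]
opening: 0.732
t 9.1 tcp [0.4669 0.171  0.2216] [ 1.7978e+02 -5.0000e-02  8.9280e+01] F [-0.3  1.3 -1. ] op 0.732
target [0.4002 0.131  0.22  ] turn rad [ 0.0037  0.0023 -1.5753] then shift cm [ 6.64 -4.06  0.16]
```

```bash
python3 -m creep '[{"tx":0,"ty":0,"tz":0,"ax":0,"ay":0,"az":-0.175,"fingers":9.1},{"tx":0,"ty":0,"tz":0,"ax":0,"ay":0,"az":-0.175,"fingers":9.1},{"tx":0,"ty":0,"tz":0,"ax":0,"ay":0,"az":-0.175,"fingers":9.1},{"tx":0,"ty":0,"tz":0,"ax":0,"ay":0,"az":-0.175,"fingers":9.1},{"tx":0,"ty":0,"tz":0,"ax":0,"ay":0,"az":-0.175,"fingers":9.1},{"tx":0,"ty":0,"tz":0,"ax":0,"ay":0,"az":-0.175,"fingers":9.1},{"tx":0,"ty":0,"tz":0,"ax":0,"ay":0,"az":-0.175,"fingers":9.1},{"tx":0,"ty":0,"tz":0,"ax":0,"ay":0,"az":-0.175,"fingers":9.1}]'
python3 -m creep '[{"tx":0,"ty":0,"tz":0,"ax":0,"ay":0,"az":-0.175,"fingers":9.1},{"tx":3,"ty":-2,"tz":0,"ax":0,"ay":0,"az":0,"fingers":9.1},{"tx":2.4,"ty":-2,"tz":0,"ax":0,"ay":0,"az":0,"fingers":9.1},{"tx":0,"ty":0,"tz":0,"ax":0,"ay":0,"az":0,"fingers":9.1}]'
python3 -c "
from h import *
d(jig(-.130,-.010,.101),179.54)
c=camera('top');cv2.imwrite('pics/t3.png',c['frame'][:,:,::-1])"
```

```text
time: 10.1
tcp_pos: [0.4656, 0.1707, 0.2187]
eef_rot: [-180.0, -0.1, 169.8]
contact_force: [-0.6, -0.7, 0.4]
opening: 1.0
time: 10.6
tcp_pos: [0.4097, 0.1303, 0.2189]
eef_rot: [-180.0, -0.2, 179.5]
contact_force: [0.0, 1.1, -0.5]
opening: 0.998
t 10.6 tcp [0.4097 0.1303 0.2189] [-1.7997e+02 -1.6000e-01  1.7947e+02] F [ 0.   1.1 -0.5] op 0.998
target [0.4152 0.1308 0.101 ] turn rad [-0.0006 -0.0027 -0.0012] then shift cm [-0.55  0.05 11.79]
```

View pics/t3.png

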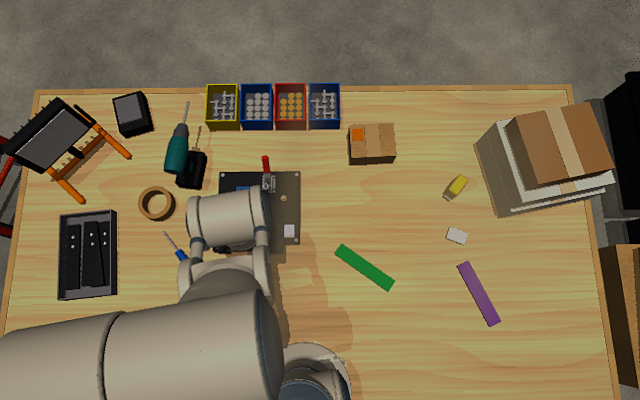

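```bash
python3 -m creep '[{"tx":-0.2,"ty":0,"tz":3,"ax":0,"ay":0,"az":0,"fingers":9.1},{"tx":-0.1,"ty":0,"tz":3,"ax":0,"ay":0,"az":0,"fingers":9.1},{"tx":0,"ty":0,"tz":3,"ax":0,"ay":0,"az":0,"fingers":9.1},{"tx":0,"ty":0,"tz":2,"ax":0,"ay":0,"az":0,"fingers":9.1},{"tx":0,"ty":0,"tz":0.8,"ax":0,"ay":0,"az":0,"fingers":9.1},{"tx":0,"ty":0,"tz":0,"ax":0,"ay":0,"az":0,"fingers":9.1}]'
python3 -c "
from h import *
d(jig(-.036,-.010,.1),179.54)"
```

```text
time: 11.4
tcp_pos: [0.415, 0.1314, 0.1014]
eef_rot: [-180.0, -0.0, 179.5]
contact_force: [0.6, -0.2, -0.6]
opening: 0.996
t 11.4 tcp [0.415  0.1314 0.1014] [-1.7999e+02 -4.0000e-02  1.7953e+02] F [ 0.6 -0.2 -0.6] op 0.996
target [0.5092 0.1301 0.1   ] turn rad [-0.0001 -0.0006 -0.0002] then shift cm [-9.43 -0.06  0.14]
```

```bash
python3 -m creep '[{"tx":-0.6,"ty":0,"tz":0.1,"ax":0,"ay":0,"az":0,"fingers":9.1},{"tx":-0.6,"ty":0,"tz":0,"ax":0,"ay":0,"az":0,"fingers":9.1},{"tx":-0.6,"ty":0,"tz":0,"ax":0,"ay":0,"az":0,"fingers":9.1},{"tx":-0.6,"ty":0,"tz":0,"ax":0,"ay":0,"az":0,"fingers":9.1},{"tx":-0.6,"ty":0,"tz":0,"ax":0,"ay":0,"az":0,"fingers":9.1},{"tx":-0.6,"ty":0,"tz":0,"ax":0,"ay":0,"az":0,"fingers":9.1},{"tx":-0.6,"ty":0,"tz":0,"ax":0,"ay":0,"az":0,"fingers":9.1},{"tx":-0.6,"ty":0,"tz":0,"ax":0,"ay":0,"az":0,"fingers":9.1}]'
python3 -m creep '[{"tx":-0.5,"ty":0,"tz":0,"ax":0,"ay":0,"az":0,"fingers":9.1},{"tx":-0.5,"ty":0,"tz":0,"ax":0,"ay":0,"az":0,"fingers":9.1},{"tx":-0.5,"ty":0,"tz":0,"ax":0,"ay":0,"az":0,"fingers":9.1},{"tx":-0.5,"ty":0,"tz":0,"ax":0,"ay":0,"az":0,"fingers":9.1},{"tx":-0.5,"ty":0,"tz":0,"ax":0,"ay":0,"az":0,"fingers":9.1},{"tx":-0.5,"ty":0,"tz":0,"ax":0,"ay":0,"az":0,"fingers":9.1},{"tx":-0.3,"ty":0,"tz":0,"ax":0,"ay":0,"az":0,"fingers":9.1},{"tx":0,"ty":0,"tz":0,"ax":0,"ay":0,"az":0,"fingers":9.1}]'
python3 -c "
from h import *
d(jig(-.036,-.010,.1),179.54)
c=camera('side');cv2.imwrite('pics/s4.png',cv2.resize(c['frame'][120:270,200:400,::-1],None,fx=4,fy=4));c=camera('top');cv2.imwrite('pics/t4.png',cv2.resize(c['frame'][130:280,180:380,::-1],None,fx=4,fy=4))"
```

```text
time: 12.4
tcp_pos: [0.4631, 0.1308, 0.1007]
eef_rot: [-180.0, -0.0, 179.5]
contact_force: [-1.1, -0.5, 1.6]
opening: 0.999
time: 13.4
tcp_pos: [0.4961, 0.1306, 0.1007]
eef_rot: [180.0, 0.0, 179.5]
contact_force: [-0.1, 0.5, -0.3]
opening: 0.995
t 13.4 tcp [0.4961 0.1306 0.1007] [1.7999e+02 3.0000e-02 1.7951e+02] F [-0.1  0.5 -0.3] op 0.995
target [0.5092 0.1301 0.1   ] turn rad [ 0.0001  0.0005 -0.0005] then shift cm [-1.31 -0.04  0.07]
```

View pics/t4.png

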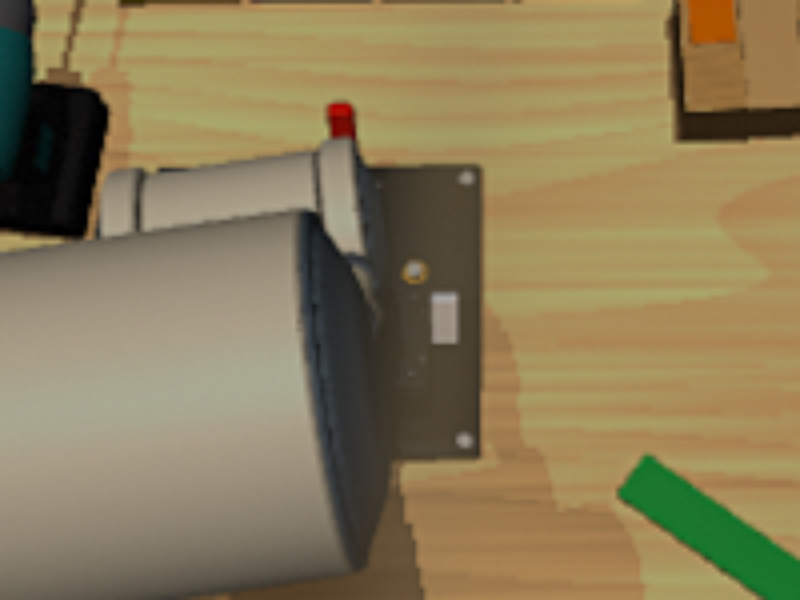

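View pics/s4.png

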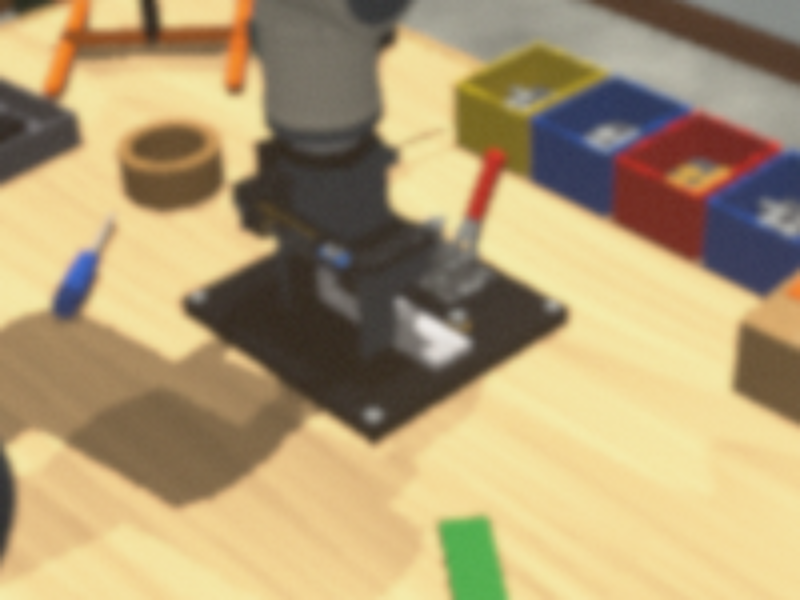

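```bash
python3 -m creep '[{"tx":-0.2,"ty":0,"tz":0,"ax":0,"ay":0,"az":0,"fingers":9.1},{"tx":-0.2,"ty":0,"tz":0,"ax":0,"ay":0,"az":0,"fingers":9.1},{"tx":-0.2,"ty":0,"tz":0,"ax":0,"ay":0,"az":0,"fingers":9.1},{"tx":-0.1,"ty":0,"tz":0,"ax":0,"ay":0,"az":0,"fingers":9.1},{"tx":-0.1,"ty":0,"tz":0,"ax":0,"ay":0,"az":0,"fingers":9.1},{"tx":0,"ty":0,"tz":0,"ax":0,"ay":0,"az":0,"fingers":9.1}]'
python3 -m creep '[{"tx":-0.1,"ty":0,"tz":0,"ax":0,"ay":0,"az":0,"fingers":9.1},{"tx":-0.1,"ty":0,"tz":0,"ax":0,"ay":0,"az":0,"fingers":9.1},{"tx":0,"ty":0,"tz":0,"ax":0,"ay":0,"az":0,"fingers":9.1}]'
python3 -m creep '[{"tx":-0.1,"ty":0,"tz":0,"ax":0,"ay":0,"az":0,"fingers":9.1},{"tx":-0.1,"ty":0,"tz":0,"ax":0,"ay":0,"az":0,"fingers":9.1},{"tx":0,"ty":0,"tz":0,"ax":0,"ay":0,"az":0,"fingers":9.1}]'
```

```text
time: 14.25
tcp_pos: [0.5039, 0.1305, 0.1007]
eef_rot: [180.0, 0.0, 179.5]
contact_force: [-0.2, 0.1, -0.9]
opening: 1.001
time: 14.62
tcp_pos: [0.5059, 0.1305, 0.1007]
eef_rot: [180.0, 0.0, 179.5]
contact_force: [-1.0, -0.1, 1.1]
opening: 0.999
time: 15.0
tcp_pos: [0.5079, 0.1304, 0.1007]
eef_rot: [-180.0, 0.0, 179.5]
contact_force: [-0.8, -0.4, -0.4]
opening: 0.997
```

```bash
python3 -m creep '[{"tx":-0.1,"ty":0,"tz":0,"ax":0,"ay":0,"az":0,"fingers":9.1},{"tx":0,"ty":0,"tz":0,"ax":0,"ay":0,"az":0,"fingers":9.1}]'
python3 -m creep '[{"tx":-0.1,"ty":0,"tz":0,"ax":0,"ay":0,"az":0,"fingers":9.1},{"tx":0,"ty":0,"tz":0,"ax":0,"ay":0,"az":0,"fingers":9.1}]'
```

```text
time: 15.25
tcp_pos: [0.5087, 0.1304, 0.1007]
eef_rot: [-180.0, -0.0, 179.5]
contact_force: [-1.8, 0.1, 1.5]
opening: 0.997
time: 15.5
tcp_pos: [0.5091, 0.1304, 0.1006]
eef_rot: [-180.0, -0.1, 179.5]
contact_force: [-5.6, -0.1, 2.7]
opening: 1.001
```

```bash
python3 -m creep '[{"tx":-0.1,"ty":0,"tz":0,"ax":0,"ay":0,"az":0,"fingers":9.1},{"tx":0,"ty":0,"tz":0,"ax":0,"ay":0,"az":0,"fingers":9.1}]'
python3 -m creep '[{"tx":-0.1,"ty":0,"tz":0,"ax":0,"ay":0,"az":0,"fingers":9.1},{"tx":0,"ty":0,"tz":0,"ax":0,"ay":0,"az":0,"fingers":9.1}]'
python3 -c "
from h import *
print(get_obs()['ft_torque'])
c=camera('top');cv2.imwrite('pics/t5.png',cv2.resize(c['frame'][180:240,255:315,::-1],None,fx=10,fy=10))"
```

```text
time: 15.75
tcp_pos: [0.5094, 0.1303, 0.1005]
eef_rot: [-180.0, -0.2, 179.5]
contact_force: [-9.3, 0.6, 5.1]
opening: 0.999
time: 16.0
tcp_pos: [0.5096, 0.1303, 0.1005]
eef_rot: [-180.0, -0.3, 179.5]
contact_force: [-13.4, -0.5, 9.2]
opening: 0.995
[0.39997338 2.21723306 0.33012575]
```

View pics/t5.png

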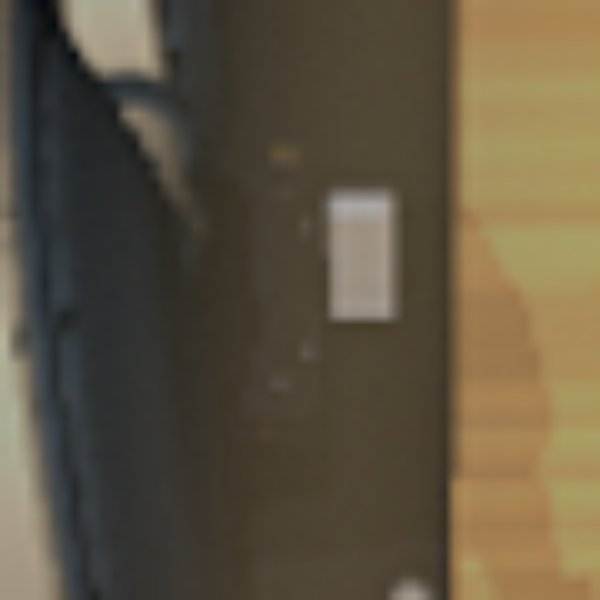

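```bash
python3 -m creep '[{"tx":1,"ty":0,"tz":0,"ax":0,"ay":0,"az":0,"fingers":9.1},{"tx":1,"ty":0,"tz":-0.5,"ax":0,"ay":0,"az":0,"fingers":9.1},{"tx":1.5,"ty":0,"tz":-2,"ax":0,"ay":0,"az":0,"fingers":9.1},{"tx":0,"ty":0,"tz":-2,"ax":0,"ay":0,"az":0,"fingers":9.1},{"tx":0,"ty":0,"tz":0,"ax":0,"ay":0,"az":0,"fingers":9.1}]'
python3 -c "
from h import *
d(jig(0,-.190,.145),179.54)"
```

```text
time: 16.68
tcp_pos: [0.4772, 0.1309, 0.1471]
eef_rot: [180.0, 0.2, 179.5]
contact_force: [-0.3, -0.2, 0.0]
opening: 1.004
t 16.68 tcp [0.4772 0.1309 0.1471] [179.97   0.18 179.53] F [-0.3 -0.2  0. ] op 1.004
target [ 0.5438 -0.0502  0.145 ] turn rad [ 0.0005  0.0031 -0.0002] then shift cm [ -6.8  -18.05   0.21]
```

```bash
python3 -m creep '[{"tx":0,"ty":-3,"tz":0,"ax":0,"ay":0,"az":0,"fingers":9.1},{"tx":0,"ty":-5,"tz":0,"ax":0,"ay":0,"az":0,"fingers":9.1},{"tx":-1,"ty":-5,"tz":0,"ax":0,"ay":0,"az":0,"fingers":9.1},{"tx":-3,"ty":-3,"tz":0,"ax":0,"ay":0,"az":0,"fingers":9.1},{"tx":-2.8,"ty":-2,"tz":1,"ax":0,"ay":0,"az":0,"fingers":9.1},{"tx":0,"ty":0,"tz":2,"ax":0,"ay":0,"az":0,"fingers":9.1},{"tx":0,"ty":0,"tz":1.6,"ax":0,"ay":0,"az":0,"fingers":9.1},{"tx":0,"ty":0,"tz":0,"ax":0,"ay":0,"az":0,"fingers":9.1}]'
python3 -c "
from h import *
d(jig(0,-.169,.1005),179.54)
c=camera('side');cv2.imwrite('pics/s6.png',cv2.resize(c['frame'][120:270,200:400,::-1],None,fx=4,fy=4));c=camera('top');cv2.imwrite('pics/t6.png',cv2.resize(c['frame'][145:255,205:345,::-1],None,fx=5.4,fy=5.4,interpolation=cv2.INTER_CUBIC))"
```

```text
time: 17.68
tcp_pos: [0.5422, -0.0495, 0.0984]
eef_rot: [180.0, -0.2, 179.5]
contact_force: [0.8, 0.9, 0.0]
opening: 0.998
t 17.68 tcp [ 0.5422 -0.0495  0.0984] [ 1.7997e+02 -1.6000e-01  1.7953e+02] F [0.8 0.9 0. ] op 0.998
target [ 0.544  -0.0292  0.1005] turn rad [ 0.0005 -0.0027 -0.0001] then shift cm [-0.16  2.03 -0.21]
```

View pics/t6.png

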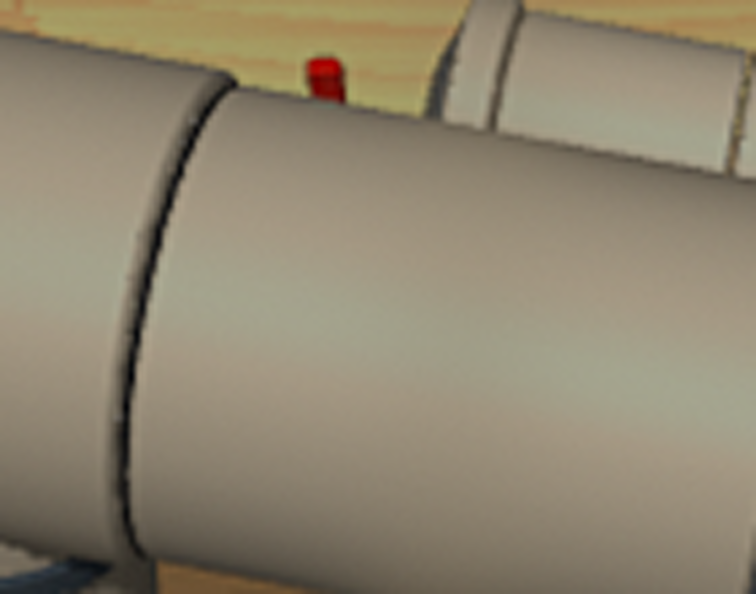

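View pics/s6.png

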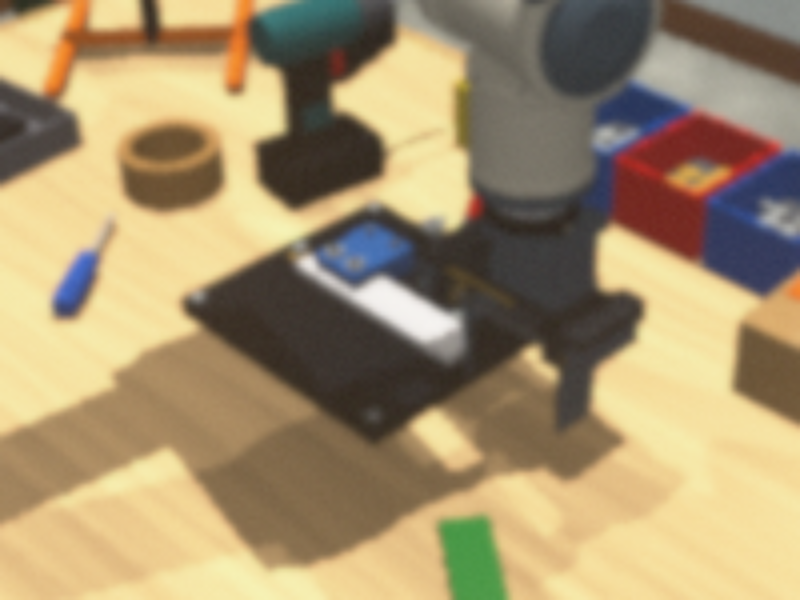

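The bar lies under the blue plate against the side pins, and there is a gap to the end pin. Next I push on its near end.

```bash
python3 -m creep '[{"tx":0,"ty":0.5,"tz":-0.15,"ax":0,"ay":0,"az":0,"fingers":9.1},{"tx":0,"ty":0.5,"tz":0,"ax":0,"ay":0,"az":0,"fingers":9.1},{"tx":0,"ty":0.4,"tz":0,"ax":0,"ay":0,"az":0,"fingers":9.1},{"tx":0,"ty":0.3,"tz":0,"ax":0,"ay":0,"az":0,"fingers":9.1},{"tx":0,"ty":0.3,"tz":0,"ax":0,"ay":0,"az":0,"fingers":9.1},{"tx":0,"ty":0.2,"tz":0,"ax":0,"ay":0,"az":0,"fingers":9.1},{"tx":0,"ty":0.2,"tz":0,"ax":0,"ay":0,"az":0,"fingers":9.1},{"tx":0,"ty":0,"tz":0,"ax":0,"ay":0,"az":0,"fingers":9.1}]'
python3 -m creep '[{"tx":0,"ty":0.1,"tz":0,"ax":0,"ay":0,"az":0,"fingers":9.1},{"tx":0,"ty":0.1,"tz":0,"ax":0,"ay":0,"az":0,"fingers":9.1},{"tx":0,"ty":0,"tz":0,"ax":0,"ay":0,"az":0,"fingers":9.1}]'
python3 -m creep '[{"tx":0,"ty":0.1,"tz":0,"ax":0,"ay":0,"az":0,"fingers":9.1},{"tx":0,"ty":0.1,"tz":0,"ax":0,"ay":0,"az":0,"fingers":9.1},{"tx":0,"ty":0,"tz":0,"ax":0,"ay":0,"az":0,"fingers":9.1}]'
```

```text
time: 18.77
tcp_pos: [0.5434, -0.0258, 0.1012]
eef_rot: [-180.0, -0.0, 179.5]
contact_force: [-0.5, -0.4, -1.1]
opening: 0.995
time: 19.15
tcp_pos: [0.5434, -0.0238, 0.1012]
eef_rot: [180.0, 0.0, 179.5]
contact_force: [0.5, -0.9, 0.3]
opening: 0.997
time: 19.52
tcp_pos: [0.5434, -0.0218, 0.1012]
eef_rot: [180.0, -0.0, 179.5]
contact_force: [-0.0, -0.0, 0.1]
opening: 0.998
```

```bash
python3 -m creep '[{"tx":0,"ty":0.1,"tz":0,"ax":0,"ay":0,"az":0,"fingers":9.1},{"tx":0,"ty":0.1,"tz":0,"ax":0,"ay":0,"az":0,"fingers":9.1},{"tx":0,"ty":0,"tz":0,"ax":0,"ay":0,"az":0,"fingers":9.1}]'
python3 -m creep '[{"tx":0,"ty":0.1,"tz":0,"ax":0,"ay":0,"az":0,"fingers":9.1},{"tx":0,"ty":0,"tz":0,"ax":0,"ay":0,"az":0,"fingers":9.1}]'
python3 -m creep '[{"tx":0,"ty":0.1,"tz":0,"ax":0,"ay":0,"az":0,"fingers":9.1},{"tx":0,"ty":0,"tz":0,"ax":0,"ay":0,"az":0,"fingers":9.1}]'
```

```text
time: 19.9
tcp_pos: [0.5435, -0.0198, 0.1012]
eef_rot: [180.0, 0.0, 179.5]
contact_force: [0.2, -0.5, 0.4]
opening: 0.995
time: 20.15
tcp_pos: [0.5435, -0.0188, 0.1012]
eef_rot: [180.0, -0.0, 179.5]
contact_force: [0.9, -1.1, -0.6]
opening: 0.995
time: 20.4
tcp_pos: [0.5435, -0.0178, 0.1012]
eef_rot: [-180.0, 0.0, 179.5]
contact_force: [-0.1, -0.7, -0.1]
opening: 1.001
```

```bash
python3 -m creep '[{"tx":0,"ty":0.1,"tz":0,"ax":0,"ay":0,"az":0,"fingers":9.1},{"tx":0,"ty":0.1,"tz":0,"ax":0,"ay":0,"az":0,"fingers":9.1},{"tx":0,"ty":0,"tz":0,"ax":0,"ay":0,"az":0,"fingers":9.1}]'
python3 -m creep '[{"tx":0,"ty":0.1,"tz":0,"ax":0,"ay":0,"az":0,"fingers":9.1},{"tx":0,"ty":0,"tz":0,"ax":0,"ay":0,"az":0,"fingers":9.1}]'
python3 -c "
from h import *
d(jig(0,-.159,.1005),179.54)
c=camera('side');cv2.imwrite('pics/s7.png',cv2.resize(c['frame'][150:230,240:350,::-1],None,fx=7,fy=7,interpolation=cv2.INTER_CUBIC))"
```

```text
time: 20.78
tcp_pos: [0.5435, -0.0158, 0.1012]
eef_rot: [180.0, -0.0, 179.5]
contact_force: [-1.4, -0.9, 0.3]
opening: 0.998
time: 21.02
tcp_pos: [0.5435, -0.0148, 0.1012]
eef_rot: [180.0, 0.0, 179.5]
contact_force: [-0.2, -0.8, 0.8]
opening: 0.998
t 21.02 tcp [ 0.5435 -0.0148  0.1012] [180.     0.   179.52] F [-0.2 -0.8  0.8] op 0.998
target [ 0.544  -0.0192  0.1005] turn rad [ 0.      0.     -0.0004] then shift cm [-0.06 -0.44  0.07]
```

View pics/s7.png

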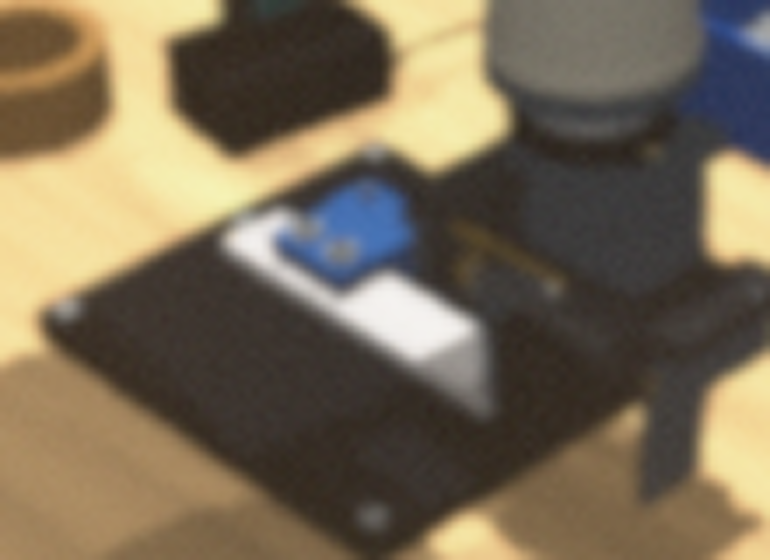

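```bash
python3 -m creep '[{"tx":0,"ty":0.1,"tz":0,"ax":0,"ay":0,"az":0,"fingers":9.1},{"tx":0,"ty":0,"tz":0,"ax":0,"ay":0,"az":0,"fingers":9.1}]'
python3 -m creep '[{"tx":0,"ty":0.1,"tz":0,"ax":0,"ay":0,"az":0,"fingers":9.1},{"tx":0,"ty":0,"tz":0,"ax":0,"ay":0,"az":0,"fingers":9.1}]'
python3 -c "
from h import *
c=camera('side')
s=lambda P:((proj(c,[jig(*p) for p in P])-[240,150])*7+3).round(0)
print(s([(-.02,.1,.028),(-.02,-.1,.028),(.02,-.1,.028),(0,.106,.029),(-.02,.1,.018)]))"
```

```text
time: 21.32
tcp_pos: [0.5436, -0.014, 0.1012]
eef_rot: [-180.0, 0.0, 179.5]
contact_force: [-0.1, -4.3, -0.6]
opening: 0.997
time: 21.58
tcp_pos: [0.5436, -0.0136, 0.1012]
eef_rot: [-179.9, 0.0, 179.5]
contact_force: [-0.6, -11.3, 0.1]
opening: 0.998
[[217. 239.]
 [480. 402.]
 [539. 366.]
 [239. 218.]
 [219. 255.]]
```

Contact on the end pin at 11 N. I'll back off and inspect.

```bash
python3 -m creep '[{"tx":0,"ty":-1,"tz":0,"ax":0,"ay":0,"az":0,"fingers":9.1},{"tx":0,"ty":-3,"tz":-1,"ax":0,"ay":0,"az":0,"fingers":9.1},{"tx":0,"ty":-5,"tz":-5,"ax":0,"ay":0,"az":0,"fingers":0},{"tx":0,"ty":-5,"tz":-5,"ax":0,"ay":0,"az":0,"fingers":0},{"tx":0,"ty":-5,"tz":-2,"ax":0,"ay":0,"az":0,"fingers":0},{"tx":0,"ty":-4,"tz":0,"ax":0,"ay":0,"az":0,"fingers":0},{"tx":0,"ty":0,"tz":0,"ax":0,"ay":0,"az":0,"fingers":0}]'
python3 -c "
from h import *
c=camera('side');cv2.imwrite('pics/s8.png',cv2.resize(c['frame'][140:230,240:350,::-1],None,fx=7,fy=7,interpolation=cv2.INTER_CUBIC))
c=camera('top');cv2.imwrite('pics/t8.png',cv2.resize(c['frame'][145:255,205:315,::-1],None,fx=5.4,fy=5.4,interpolation=cv2.INTER_CUBIC))
s=((proj(c,[jig(*p) for p in [(-.02,.1,.028),(-.02,-.1,.028),(.02,-.1,.028),(.02,.1,.028)]])+.5-[205,145])*5.4-.5).round(0);print(s)"
```

```text
time: 22.5
tcp_pos: [0.5415, -0.2339, 0.2198]
eef_rot: [-180.0, 0.1, 179.3]
contact_force: [-0.5, -0.5, -0.8]
opening: 0.481
[[115. 363.]
 [463. 362.]
 [464. 294.]
 [118. 295.]]
```

View pics/s8.png

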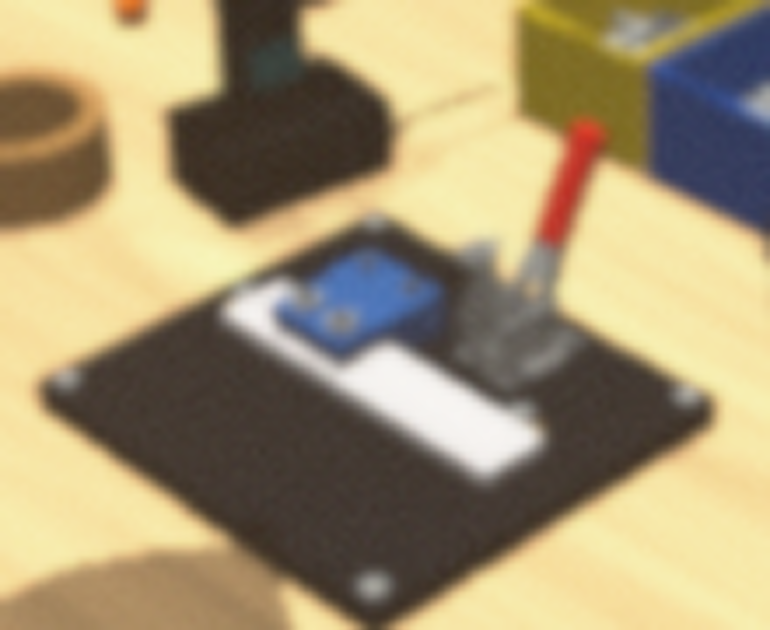

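View pics/t8.png

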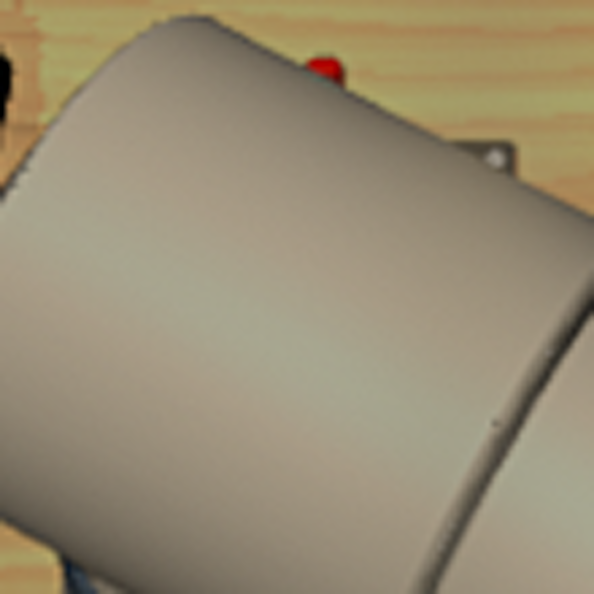

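```bash
python3 -m creep '[{"tx":0,"ty":-4,"tz":0,"ax":0,"ay":0,"az":0,"fingers":0},{"tx":0,"ty":-6,"tz":0,"ax":0,"ay":0,"az":0,"fingers":0},{"tx":0,"ty":-6,"tz":0,"ax":0,"ay":0,"az":0,"fingers":0},{"tx":0,"ty":-6,"tz":0,"ax":0,"ay":0,"az":0,"fingers":0},{"tx":0,"ty":-4,"tz":0,"ax":0,"ay":0,"az":0,"fingers":0},{"tx":0,"ty":0,"tz":0,"ax":0,"ay":0,"az":0,"fingers":0}]'
python3 -c "
from h import *
c=camera('top');cv2.imwrite('pics/t9.png',cv2.resize(c['frame'][145:255,205:315,::-1],None,fx=5.4,fy=5.4,interpolation=cv2.INTER_CUBIC))"
```

```text
time: 23.35
tcp_pos: [0.5394, -0.4926, 0.2187]
eef_rot: [180.0, -0.0, 179.4]
contact_force: [-0.4, 0.3, -0.5]
opening: 0.003
```

View pics/t9.png

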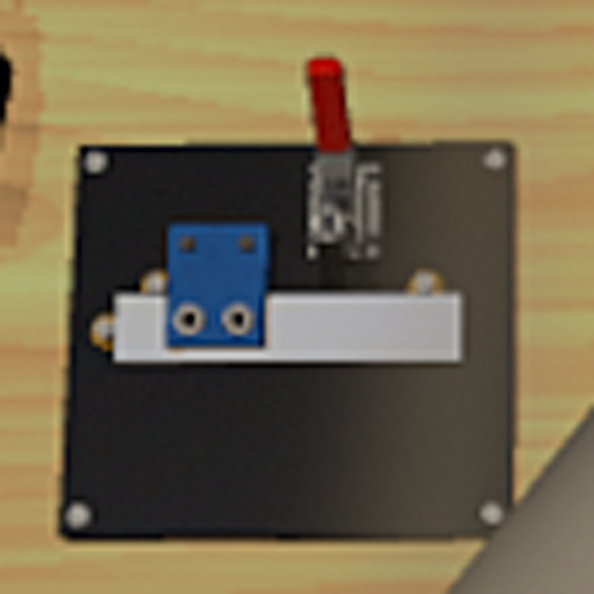

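```bash
python3 -m creep '[{"tx":1,"ty":5,"tz":0,"ax":0,"ay":0,"az":0,"fingers":9.1},{"tx":1,"ty":6,"tz":0,"ax":0,"ay":0,"az":0,"fingers":9.1},{"tx":1,"ty":6,"tz":0,"ax":0,"ay":0,"az":0,"fingers":9.1},{"tx":1,"ty":6,"tz":0,"ax":0,"ay":0,"az":0,"fingers":9.1},{"tx":1,"ty":6,"tz":0,"ax":0,"ay":0,"az":0,"fingers":9.1},{"tx":1,"ty":6,"tz":0,"ax":0,"ay":0,"az":0,"fingers":9.1},{"tx":0.5,"ty":6,"tz":0,"ax":0,"ay":0,"az":0,"fingers":9.1},{"tx":0,"ty":6,"tz":0,"ax":0,"ay":0,"az":0,"fingers":9.1}]'
python3 -m creep '[{"tx":0,"ty":6,"tz":0,"ax":0,"ay":0,"az":0,"fingers":9.1},{"tx":0,"ty":6,"tz":0,"ax":0,"ay":0,"az":0,"fingers":9.1},{"tx":0,"ty":3,"tz":0,"ax":0,"ay":0,"az":0,"fingers":9.1},{"tx":0,"ty":0,"tz":0,"ax":0,"ay":0,"az":0,"fingers":9.1}]'
python3 -c "
from h import *
d(jig(-.060,-.0,.1012),179.54)"
```

```text
time: 24.4
tcp_pos: [0.4768, -0.0173, 0.2198]
eef_rot: [180.0, -0.0, 179.6]
contact_force: [1.5, 0.2, -0.2]
opening: 0.852
time: 24.9
tcp_pos: [0.4781, 0.1323, 0.2196]
eef_rot: [180.0, -0.0, 179.8]
contact_force: [-0.4, -0.9, 0.1]
opening: 0.998
t 24.9 tcp [0.4781 0.1323 0.2196] [ 1.7998e+02 -3.0000e-02  1.7980e+02] F [-0.4 -0.9  0.1] op 0.998
target [0.4853 0.1403 0.1012] turn rad [ 0.0004 -0.0005  0.0045] then shift cm [-0.72  0.8  11.84]
```

```bash
python3 -m creep '[{"tx":0,"ty":0.4,"tz":3,"ax":0,"ay":0,"az":0.0045,"fingers":9.1},{"tx":0,"ty":0.4,"tz":3,"ax":0,"ay":0,"az":0,"fingers":9.1},{"tx":0,"ty":0,"tz":3,"ax":0,"ay":0,"az":0,"fingers":9.1},{"tx":0,"ty":0,"tz":2,"ax":0,"ay":0,"az":0,"fingers":9.1},{"tx":-0.5,"ty":0,"tz":0.7,"ax":0,"ay":0,"az":0,"fingers":9.1},{"tx":-1,"ty":0,"tz":0,"ax":0,"ay":0,"az":0,"fingers":9.1},{"tx":-0.8,"ty":0,"tz":0,"ax":0,"ay":0,"az":0,"fingers":9.1},{"tx":0,"ty":0,"tz":0,"ax":0,"ay":0,"az":0,"fingers":9.1}]'
```

```text
time: 25.9
tcp_pos: [0.504, 0.137, 0.1033]
eef_rot: [180.0, 0.1, 179.2]
contact_force: [-0.5, 0.1, -0.7]
opening: 0.996
```

```bash
python3 -m creep '[{"tx":-0.1,"ty":0,"tz":0.25,"ax":0,"ay":0,"az":-0.005,"fingers":9.1},{"tx":-0.1,"ty":0,"tz":0,"ax":0,"ay":0,"az":0,"fingers":9.1},{"tx":-0.1,"ty":0,"tz":0,"ax":0,"ay":0,"az":0,"fingers":9.1},{"tx":-0.1,"ty":0,"tz":0,"ax":0,"ay":0,"az":0,"fingers":9.1},{"tx":-0.1,"ty":0,"tz":0,"ax":0,"ay":0,"az":0,"fingers":9.1},{"tx":0,"ty":0,"tz":0,"ax":0,"ay":0,"az":0,"fingers":9.1}]'
python3 -m creep '[{"tx":-0.1,"ty":0,"tz":0,"ax":0,"ay":0,"az":0,"fingers":9.1},{"tx":0,"ty":0,"tz":0,"ax":0,"ay":0,"az":0,"fingers":9.1}]'
```

```text
time: 26.65
tcp_pos: [0.5079, 0.137, 0.1001]
eef_rot: [-180.0, 0.0, 179.5]
contact_force: [0.3, -0.3, 0.0]
opening: 0.994
time: 26.9
tcp_pos: [0.5088, 0.137, 0.1001]
eef_rot: [-180.0, -0.0, 179.6]
contact_force: [-0.4, -0.1, 0.0]
opening: 0.999
```

```bash
python3 -m creep '[{"tx":-0.1,"ty":0,"tz":0,"ax":0,"ay":0,"az":0,"fingers":9.1},{"tx":0,"ty":0,"tz":0,"ax":0,"ay":0,"az":0,"fingers":9.1}]'
python3 -m creep '[{"tx":-0.1,"ty":0,"tz":0,"ax":0,"ay":0,"az":0,"fingers":9.1},{"tx":0,"ty":0,"tz":0,"ax":0,"ay":0,"az":0,"fingers":9.1}]'
python3 -m creep '[{"tx":-0.05,"ty":0,"tz":0,"ax":0,"ay":0,"az":0,"fingers":9.1},{"tx":0,"ty":0,"tz":0,"ax":0,"ay":0,"az":0,"fingers":9.1}]'
```

```text
time: 27.15
tcp_pos: [0.5092, 0.1369, 0.1]
eef_rot: [-180.0, -0.1, 179.6]
contact_force: [-5.8, -0.5, 3.4]
opening: 0.995
time: 27.4
tcp_pos: [0.5094, 0.1369, 0.0999]
eef_rot: [-180.0, -0.2, 179.6]
contact_force: [-9.1, 1.5, 6.2]
opening: 0.997
time: 27.65
tcp_pos: [0.5095, 0.1369, 0.0999]
eef_rot: [-180.0, -0.2, 179.6]
contact_force: [-10.9, 1.0, 8.2]
opening: 0.997
```

```bash
python3 -m creep '[{"tx":1,"ty":0,"tz":0,"ax":0,"ay":0,"az":0,"fingers":9.1},{"tx":1,"ty":0,"tz":-0.5,"ax":0,"ay":0,"az":0,"fingers":9.1},{"tx":1,"ty":0,"tz":-3,"ax":0,"ay":0,"az":0,"fingers":0},{"tx":0,"ty":0,"tz":-5,"ax":0,"ay":0,"az":0,"fingers":0},{"tx":0,"ty":0,"tz":-5,"ax":0,"ay":0,"az":0,"fingers":0},{"tx":0,"ty":0,"tz":-3,"ax":0,"ay":0,"az":0,"fingers":0},{"tx":0,"ty":0,"tz":0,"ax":0,"ay":0,"az":0,"fingers":0}]'
python3 -c "
from h import *
d(jig(.076,-.030,.265),179.54)
last=None
for f in np.linspace(1.2,0,13):
    x=76+80*np.cos(f)-7*np.sin(f)-16; z=42+80*np.sin(f)+7*np.cos(f); print(round(f,2),round(x,1),round(z,1), None if last is None else (round(-(x-last[0])/10,2),round(-(z-last[1])/10,2))); last=(x,z)
"
```

```text
time: 28.52
tcp_pos: [0.4819, 0.1373, 0.2675]
eef_rot: [180.0, 0.3, 179.5]
contact_force: [0.8, -0.3, -0.9]
opening: 0.483
t 28.52 tcp [0.4819 0.1373 0.2675] [179.96   0.28 179.55] F [ 0.8 -0.3 -0.9] op 0.483
target [0.6211 0.1092 0.265 ] turn rad [0.0008 0.0049 0.0002] then shift cm [-13.94  -2.7    0.25]
1.2 82.5 119.1 None
1.1 90.0 116.5 (np.float64(-0.76), np.float64(0.26))
1.0 97.3 113.1 (np.float64(-0.73), np.float64(0.34))
0.9 104.2 109.0 (np.float64(-0.69), np.float64(0.41))
0.8 110.7 104.3 (np.float64(-0.65), np.float64(0.48))
0.7 116.7 98.9 (np.float64(-0.6), np.float64(0.54))
0.6 122.1 92.9 (np.float64(-0.54), np.float64(0.59))
0.5 126.9 86.5 (np.float64(-0.48), np.float64(0.65))
0.4 131.0 79.6 (np.float64(-0.41), np.float64(0.69))
0.3 134.4 72.3 (np.float64(-0.34), np.float64(0.73))
0.2 137.0 64.8 (np.float64(-0.27), np.float64(0.76))
0.1 138.9 57.0 (np.float64(-0.19), np.float64(0.78))
0.0 140.0 49.0 (np.float64(-0.11), np.float64(0.8))
```

```bash
python3 -m creep '[{"tx":-3,"ty":-0.7,"tz":0,"ax":0,"ay":0,"az":0,"fingers":0},{"tx":-5,"ty":-1,"tz":0,"ax":0,"ay":0,"az":0,"fingers":0},{"tx":-4,"ty":-0.7,"tz":0,"ax":0,"ay":0,"az":0,"fingers":0},{"tx":-1.8,"ty":-0.3,"tz":0,"ax":0,"ay":0,"az":0,"fingers":0},{"tx":0,"ty":0,"tz":0,"ax":0,"ay":0,"az":0,"fingers":0},{"tx":0,"ty":0,"tz":0,"ax":0,"ay":0,"az":0,"fingers":0}]'
python3 -c "
from h import *
d(jig(.076,-.030,.199),179.54)
c=camera('side');cv2.imwrite('pics/s10.png',cv2.resize(c['frame'][100:230,230:400,::-1],None,fx=4.5,fy=4.5,interpolation=cv2.INTER_CUBIC))"
```

```text
time: 29.28
tcp_pos: [0.618, 0.1092, 0.2644]
eef_rot: [-180.0, -0.1, 179.6]
contact_force: [-0.2, -0.6, -0.0]
opening: 0.001
t 29.27 tcp [0.618  0.1092 0.2644] [-1.7999e+02 -9.0000e-02  1.7956e+02] F [-0.2 -0.6 -0. ] op 0.001
target [0.6211 0.1092 0.199 ] turn rad [-0.0001 -0.0015  0.0003] then shift cm [-0.31 -0.    6.54]
```

View pics/s10.png

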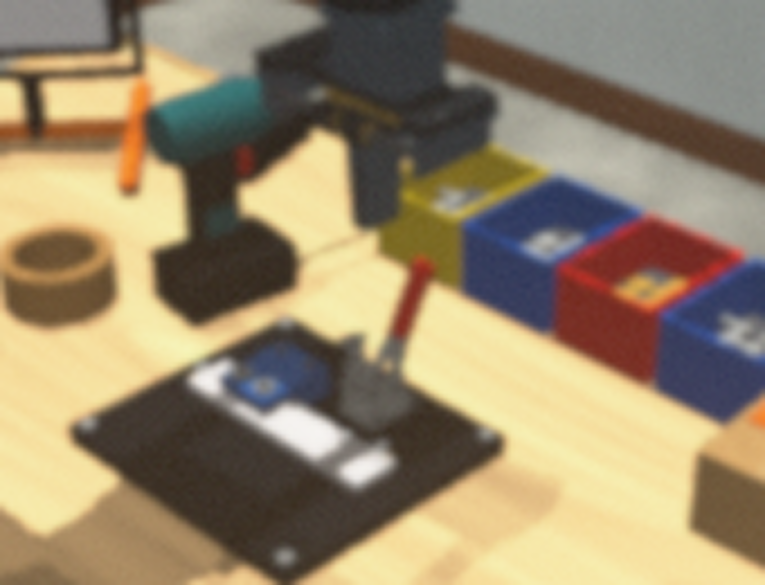

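```bash
python3 -m creep '[{"tx":0,"ty":0,"tz":2,"ax":0,"ay":0,"az":0,"fingers":0},{"tx":0,"ty":0,"tz":2,"ax":0,"ay":0,"az":0,"fingers":0},{"tx":0,"ty":0,"tz":1.5,"ax":0,"ay":0,"az":0,"fingers":0},{"tx":0,"ty":0,"tz":0.9,"ax":0,"ay":0,"az":0,"fingers":0},{"tx":-0.3,"ty":0,"tz":0,"ax":0,"ay":0,"az":0,"fingers":0},{"tx":-0.4,"ty":0,"tz":0,"ax":0,"ay":0,"az":0,"fingers":0},{"tx":0,"ty":0,"tz":0,"ax":0,"ay":0,"az":0,"fingers":0}]'
python3 -c "
from h import *
d(jig(.09,-.030,.1945),179.54)"
```

```text
time: 30.2
tcp_pos: [0.6268, 0.109, 0.2017]
eef_rot: [180.0, 0.1, 179.5]
contact_force: [0.7, -0.2, -0.2]
opening: 0.007
t 30.2 tcp [0.6268 0.109  0.2017] [1.7999e+02 7.0000e-02 1.7954e+02] F [ 0.7 -0.2 -0.2] op 0.007
target [0.6351 0.1091 0.1945] turn rad [0.0001 0.0013 0.0001] then shift cm [-0.83  0.01  0.72]
```

```bash
python3 -m creep '[{"tx":-0.4,"ty":0,"tz":0.4,"ax":0,"ay":0,"az":0,"fingers":0},{"tx":-0.4,"ty":0,"tz":0.3,"ax":0,"ay":0,"az":0,"fingers":0},{"tx":-0.37,"ty":0,"tz":0.17,"ax":0,"ay":0,"az":0,"fingers":0},{"tx":-0.36,"ty":0,"tz":0.17,"ax":0,"ay":0,"az":0,"fingers":0},{"tx":0,"ty":0,"tz":0,"ax":0,"ay":0,"az":0,"fingers":0}]'
python3 -m creep '[{"tx":-0.35,"ty":0,"tz":0.2,"ax":0,"ay":0,"az":0,"fingers":0},{"tx":-0.34,"ty":0,"tz":0.21,"ax":0,"ay":0,"az":0,"fingers":0},{"tx":-0.33,"ty":0,"tz":0.24,"ax":0,"ay":0,"az":0,"fingers":0},{"tx":-0.32,"ty":0,"tz":0.24,"ax":0,"ay":0,"az":0,"fingers":0},{"tx":0,"ty":0,"tz":0,"ax":0,"ay":0,"az":0,"fingers":0}]'
python3 -c "
from h import *
d(jig(.1107,-.030,.1823),179.54)"
```

```text
time: 30.82
tcp_pos: [0.6414, 0.1089, 0.1905]
eef_rot: [-180.0, -0.0, 179.5]
contact_force: [-1.1, -0.3, -0.2]
opening: 0.006
time: 31.45
tcp_pos: [0.6551, 0.1087, 0.1816]
eef_rot: [-180.0, 0.0, 179.5]
contact_force: [-1.4, 0.3, 0.5]
opening: 0.001
t 31.45 tcp [0.6551 0.1087 0.1816] [-1.8000e+02  1.0000e-02  1.7954e+02] F [-1.4  0.3  0.5] op 0.001
target [0.6558 0.1089 0.1823] turn rad [-0.      0.0002  0.    ] then shift cm [-0.06  0.02 -0.07]
```

Contact with about 1–2 N; continuing along the arc.

```bash
python3 -m creep '[{"tx":-0.32,"ty":0,"tz":0.22,"ax":0,"ay":0,"az":0,"fingers":0},{"tx":-0.32,"ty":0,"tz":0.26,"ax":0,"ay":0,"az":0,"fingers":0},{"tx":-0.28,"ty":0,"tz":0.29,"ax":0,"ay":0,"az":0,"fingers":0},{"tx":-0.26,"ty":0,"tz":0.3,"ax":0,"ay":0,"az":0,"fingers":0},{"tx":-0.25,"ty":0,"tz":0.32,"ax":0,"ay":0,"az":0,"fingers":0},{"tx":-0.23,"ty":0,"tz":0.33,"ax":0,"ay":0,"az":0,"fingers":0},{"tx":-0.21,"ty":0,"tz":0.34,"ax":0,"ay":0,"az":0,"fingers":0},{"tx":-0.2,"ty":0,"tz":0.35,"ax":0,"ay":0,"az":0,"fingers":0}]'
python3 -m creep '[{"tx":-0.18,"ty":0,"tz":0.36,"ax":0,"ay":0,"az":0,"fingers":0},{"tx":-0.16,"ty":0,"tz":0.37,"ax":0,"ay":0,"az":0,"fingers":0},{"tx":-0.14,"ty":0,"tz":0.38,"ax":0,"ay":0,"az":0,"fingers":0},{"tx":-0.13,"ty":0,"tz":0.38,"ax":0,"ay":0,"az":0,"fingers":0},{"tx":0,"ty":0,"tz":0,"ax":0,"ay":0,"az":0,"fingers":0}]'
python3 -c "
from h import *
d(jig(.140,-.030,.127),179.54)
c=camera('side');cv2.imwrite('pics/s11.png',cv2.resize(c['frame'][100:230,230:400,::-1],None,fx=4.5,fy=4.5,interpolation=cv2.INTER_CUBIC))"
```

```text
time: 32.45
tcp_pos: [0.6757, 0.1086, 0.1575]
eef_rot: [180.0, 0.0, 179.5]
contact_force: [-3.3, 0.2, 1.6]
opening: 0.004
time: 33.08
tcp_pos: [0.6818, 0.1086, 0.1425]
eef_rot: [-180.0, 0.0, 179.5]
contact_force: [0.5, -0.2, -0.0]
opening: 0.005
t 33.08 tcp [0.6818 0.1086 0.1425] [-1.8000e+02  2.0000e-02  1.7955e+02] F [ 0.5 -0.2 -0. ] op 0.005
target [0.6851 0.1087 0.127 ] turn rad [-0.      0.0003  0.0002] then shift cm [-0.32  0.01  1.55]
```

View pics/s11.png

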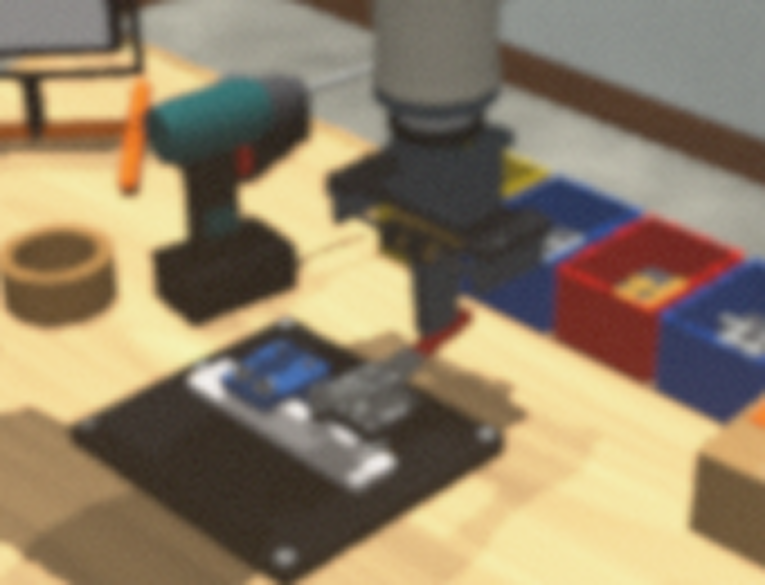

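```bash
python3 -m creep '[{"tx":-0.11,"ty":0,"tz":0.39,"ax":0,"ay":0,"az":0,"fingers":0},{"tx":-0.1,"ty":0,"tz":0.39,"ax":0,"ay":0,"az":0,"fingers":0},{"tx":-0.05,"ty":0,"tz":0.3,"ax":0,"ay":0,"az":0,"fingers":0},{"tx":0,"ty":0,"tz":0.2,"ax":0,"ay":0,"az":0,"fingers":0},{"tx":0,"ty":0,"tz":0.1,"ax":0,"ay":0,"az":0,"fingers":0},{"tx":0,"ty":0,"tz":0,"ax":0,"ay":0,"az":0,"fingers":0}]'
python3 -m creep '[{"tx":0,"ty":0,"tz":0.1,"ax":0,"ay":0,"az":0,"fingers":0},{"tx":0,"ty":0,"tz":0,"ax":0,"ay":0,"az":0,"fingers":0}]'
python3 -m creep '[{"tx":0,"ty":0,"tz":0.1,"ax":0,"ay":0,"az":0,"fingers":0},{"tx":0,"ty":0,"tz":0,"ax":0,"ay":0,"az":0,"fingers":0}]'
```

```text
time: 33.88
tcp_pos: [0.6843, 0.1086, 0.129]
eef_rot: [180.0, 0.0, 179.6]
contact_force: [1.5, -0.4, 1.3]
opening: 0.005
time: 34.12
tcp_pos: [0.6843, 0.1086, 0.1281]
eef_rot: [180.0, 0.0, 179.5]
contact_force: [2.0, 0.4, 3.5]
opening: 0.007
time: 34.38
tcp_pos: [0.6844, 0.1086, 0.1276]
eef_rot: [180.0, 0.0, 179.5]
contact_force: [0.3, -0.8, 9.1]
opening: 0.006
```

```bash
python3 -m creep '[{"tx":0,"ty":0,"tz":0.1,"ax":0,"ay":0,"az":0,"fingers":0},{"tx":0,"ty":0,"tz":0,"ax":0,"ay":0,"az":0,"fingers":0}]'
python3 -m creep '[{"tx":0,"ty":0,"tz":0.1,"ax":0,"ay":0,"az":0,"fingers":0},{"tx":0,"ty":0,"tz":0,"ax":0,"ay":0,"az":0,"fingers":0}]'
python3 -m creep '[{"tx":0,"ty":0,"tz":0.05,"ax":0,"ay":0,"az":0,"fingers":0},{"tx":0,"ty":0,"tz":0,"ax":0,"ay":0,"az":0,"fingers":0}]'
```

```text
time: 34.62
tcp_pos: [0.6844, 0.1085, 0.1274]
eef_rot: [180.0, 0.1, 179.6]
contact_force: [-3.1, -0.9, 20.5]
opening: 0.002
time: 34.88
tcp_pos: [0.6844, 0.1086, 0.1272]
eef_rot: [180.0, 0.1, 179.6]
contact_force: [-6.9, -1.3, 31.1]
opening: 0.002
time: 35.12
tcp_pos: [0.6844, 0.1086, 0.1271]
eef_rot: [180.0, 0.1, 179.6]
contact_force: [-9.6, -1.0, 38.3]
opening: 0.004
```

Hard stop: the tip is at 49.1 mm, the level-handle height. I'll retract and check.

```bash
python3 -m creep '[{"tx":0,"ty":0,"tz":-0.5,"ax":0,"ay":0,"az":0,"fingers":0},{"tx":0,"ty":0,"tz":-2,"ax":0,"ay":0,"az":0,"fingers":0},{"tx":0,"ty":0,"tz":-4,"ax":0,"ay":0,"az":0,"fingers":0},{"tx":0,"ty":0,"tz":-4,"ax":0,"ay":0,"az":0,"fingers":0},{"tx":2,"ty":-5,"tz":-1,"ax":0,"ay":0,"az":0,"fingers":0},{"tx":2,"ty":-6,"tz":0,"ax":0,"ay":0,"az":0,"fingers":0},{"tx":2,"ty":-6,"tz":0,"ax":0,"ay":0,"az":0,"fingers":0},{"tx":2,"ty":-6,"tz":0,"ax":0,"ay":0,"az":0,"fingers":0}]'
python3 -m creep '[{"tx":2,"ty":-6,"tz":0,"ax":0,"ay":0,"az":0,"fingers":0},{"tx":2,"ty":-6,"tz":0,"ax":0,"ay":0,"az":0,"fingers":0},{"tx":2,"ty":-6,"tz":0,"ax":0,"ay":0,"az":0,"fingers":0},{"tx":0,"ty":-6,"tz":0,"ax":0,"ay":0,"az":0,"fingers":0},{"tx":0,"ty":-6,"tz":0,"ax":0,"ay":0,"az":0,"fingers":0},{"tx":0,"ty":-4,"tz":0,"ax":0,"ay":0,"az":0,"fingers":0},{"tx":0,"ty":0,"tz":0,"ax":0,"ay":0,"az":0,"fingers":0},{"tx":0,"ty":0,"tz":0,"ax":0,"ay":0,"az":0,"fingers":0}]'
python3 -c "
from h import *
c=camera('side');cv2.imwrite('pics/s12.png',cv2.resize(c['frame'][140:230,240:350,::-1],None,fx=7,fy=6.6,interpolation=cv2.INTER_CUBIC))
c=camera('top');cv2.imwrite('pics/t12.png',cv2.resize(c['frame'][145:255,205:315,::-1],None,fx=5.4,fy=5.4,interpolation=cv2.INTER_CUBIC));cv2.imwrite('pics/t12f.png',c['frame'][:,:,::-1])
print(((proj(c,[jig(*p) for p in [(.178,-.03,.049),(.112,-.03,.049),(.178,-.03,.035)]])+.5-[205,145])*5.4-.5).round(0))"
```

```text
time: 36.12
tcp_pos: [0.6022, -0.1203, 0.2404]
eef_rot: [-180.0, 0.0, 179.6]
contact_force: [1.0, -0.6, 0.2]
opening: 0.006
time: 37.12
tcp_pos: [0.541, -0.4556, 0.2398]
eef_rot: [180.0, -0.0, 179.5]
contact_force: [0.3, 1.4, 0.7]
opening: 0.002
[[345.  24.]
 [342. 132.]
 [348.  33.]]
```

View pics/s12.png

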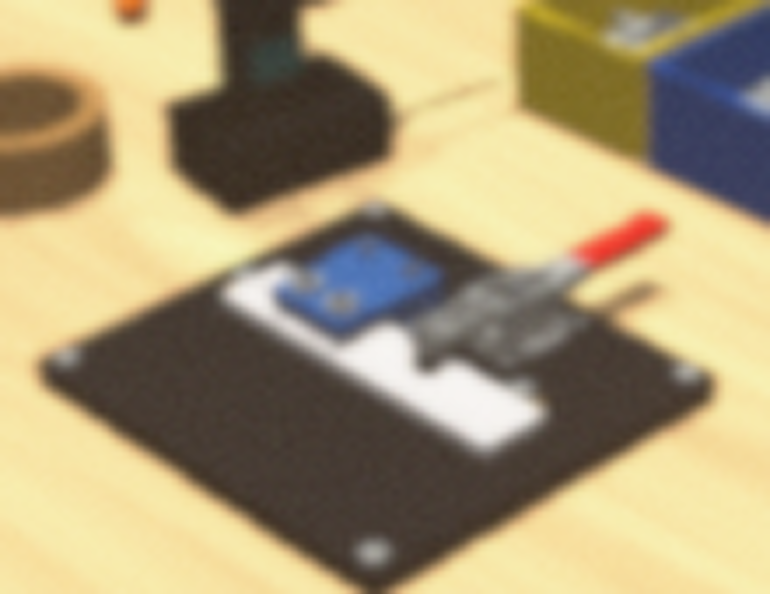

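View pics/t12.png

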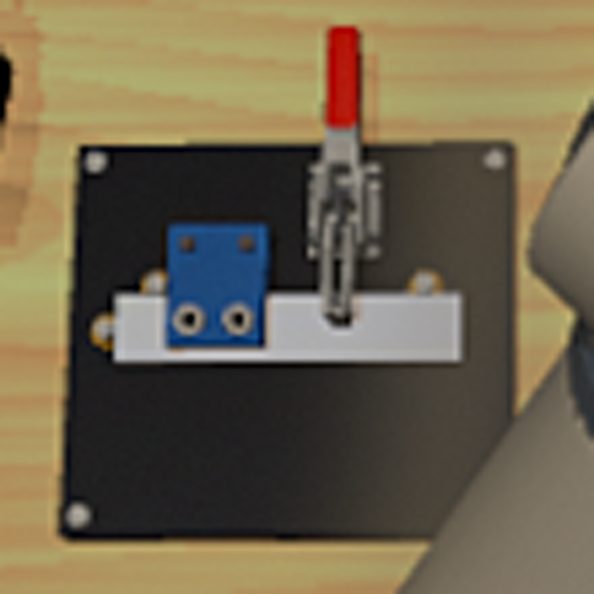

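View pics/t12f.png

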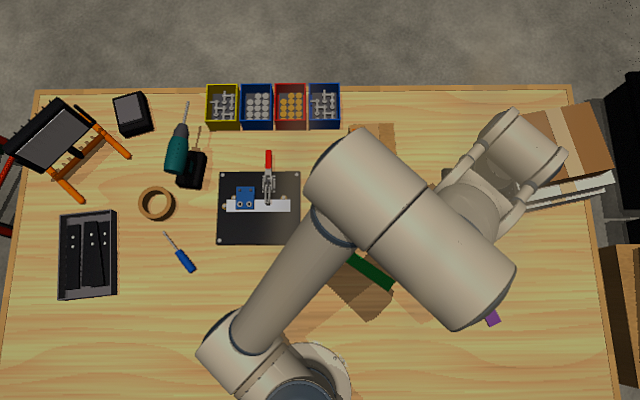

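The handle is level, with its tip at (343,26) against (345,24) predicted. The bar corners at (115,362), (462,362) and (462,293) have not moved since it was seated. The gripper is clear, so I'm handing in.

```bash
python3 -c "
from station import *
print(finish_job())"
```

```text
the job is handed in; nothing more can be done
None
```

The bar is loaded in the jig and clamped, and the job is handed in, with the last move ending at 37.1 s of the 72 s allowed. I laid the bar on the open front of the bed and pushed it under the bush plate onto both side pins. I then pushed it onto the end pin, pressed it against the side pins once more, and swung the clamp handle down to its hard stop.

**Last checks:**
- **Side pins:** the second push stopped at the same tool position as the first, with about 11 N.
- **End pin:** the push met firm contact at 11 N. It came about 5 mm further along than the nominal finger width predicts. The picture afterwards put the bar's corners within about 1 mm of the correct loaded position, so I put that down to the finger shape and did not push again.
- **Clamp handle:** it stopped with the fingertip at 49 mm, which is the height of a level handle. In the picture its end is within about 1.5 mm of where a fully closed handle should be.
- **After clamping:** the bar had not moved in the pictures. The gripper was well clear and touching nothing.
- **Other loose things:** the tape roll, deburrer and drill look unmoved. In the last top view the arm hid the tape measure, the offcut and most of the carton, so I did not check those at the end. I never aimed a move at any of them.

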